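# Dust the heels down the chute and catch them in the pan

## Robot

A 6-joint arm with a two-finger parallel gripper is mounted at the origin on the work surface. World frame = base frame: x ahead of the robot, y to its left, z up, the work surface at z = 0. Lengths are in m, angles in rad, forces in N, time in s.
With the tool pointing down it reaches from about 0.35 to 0.85 m from the base axis. Payload 8.1 kg.
Tool frame: the origin (TCP) lies at the very end of the fingers, on their centre line; the grasp point (between the pads) lies 19 mm behind it; z points along the fingers, y is the direction in which the jaws open and shut (so a half turn about z gives the same grasp; the last joint's range is limited). The gripper opens to 93 mm and grips with 3 to 60 N. Pads are 15 mm wide; open, the fingers measure 128 mm over their backs; the gripper's body (75 mm by 188 mm) begins 65 mm behind the grasp point.
Start: joints at [1.228, 0.13, 1.488, -0, 1.523, -0.085], TCP at [0.153, 0.58, 0.219] pointing down, gripper open.
Joint ranges: [-2.96, 2.96], [-0.89, 2.26], [0.02, 2.5], [-1.34, 4.48], [0, 2.73], [-2.66, 2.66]. Speed limits (rad/s): [2.39, 2.39, 2.79, 3.14, 3.14, 3.14].

## Interface

Orientations are given as a rotation vector (axis times angle).
In Python, from plant import * gives the robot as it stands.
- The arm moves only by the tool apply_moves, never from a script. Its argument "commands" is one flat list of numbers, 7 for each row, row after row: the shift along the world's x, y, z in cm, then the turn, a rotation vector about the world's x, y, z in rad, then the finger opening in cm, from 0 to 9.3. A call has 1 to 8 rows; each row shifts and turns the pose as measured when the row begins; what a row does not reach is not made up. A row lasts 1/8 s, in which the tool goes at most 62.5 mm and 10.7 degrees, less where a joint would pass 70% of its speed; a pose out of reach is approached as far as the arm can. A call with a gripper value outside its range is refused whole. The fingers move at their own pace and stop on an object; "squeeze" is the grip in N (left out, the last holds). Time passes only in rows, so rows that do not move let the fingers close. It gives the time, the measured TCP pose, the force and the opening at its end, in the units of the state.
- read_state(): the state, without advancing time (a new reading comes with each control period).
- read_camera(name): name is "scene" or "top"; returns (picture, depth): 384x512x3 uint8, blue, green, red; 384x512 float32, m along the optical axis (not along the pixel's ray), 0 where there is no reading.
- camera_model(name): a dict with "intrinsics" (3x3 intrinsics, pixels), "R" (3x3) and "t" (3): a world point X has camera coordinates R X + t. Camera axes: x right, y down, z forward; pixel columns grow to the right and rows downward; lengths in m; the calibration is good to about 2 mm. A picture is of the moment at which its call begins. camera_model takes no time and is no camera call.
- close_job(): hands the job in, once; it reports no verdict.
Trained networks look in the newest picture that a camera, given by its name, has taken for a name from the list of things; names that differ only in an ending like _2 or _b are one class to them, and where a whole thing is asked for, a point or a joint stands for the part that bears it (a point fixed in the world has none). Each returns a list of dicts, best first, with "conf" (0 to 1); they miss things now and then, are a little off and sometimes report something else, mostly with a low value. They report only what shows in the picture. A call takes as long as a camera call. They do not tell look-alikes from the thing itself.
- find_in(query, camera): "point" ([x, y, z] in m, in the coordinates of the camera as it stood for that picture, good to about 4 mm: the middle of the surface that is visible of it).
- cut_out(query, camera): "mask" (384x512 bool, what is visible of it).
- spot_point(query, camera): "point" ([x, y, z] in m, in the coordinates of the camera as it stood for that picture, good to about 4 mm: a listed point, or the origin of a listed thing).
The state is a dict: "t": time; "q": joint angles; "dq": joint speeds; "joint_torque": joint torques, N m; "tool_pos": TCP position; "orientation": TCP orientation; "force": force on the tool from outside, world axes, zero at the start; "wrist_torque": the same for the moment, N m; "opening": finger opening in m.
Only numpy, scipy, OpenCV 4.12 (cv2) and the standard library are available. Lean on these libraries where they do the work, as an engineer would, in place of code of your own. Each camera call takes 0.05 s, during which the arm holds its last target. There are 200 camera calls.

## Task

Lay every loose heel block in the dusting chute while the chute is still at its shallow loading slope and the gate is shut; then turn the slope knob clockwise until its white pointer stands at the red index. Take the pan by its red fin, hold it under the chute mouth and raise it so that its rim lifts the gate by the yellow tabs, and catch all the heels in it; then set the pan with its heels back on the blue mat, upright and with its whole tray on the mat, and turn the knob back to its loading stop. Leave the other things on the bench where they are.

Things in the scene. Friction and masses are not known exactly. Their poses are not given: they have to be found in the camera images.
- station: fixed stand of the dusting chute, green; origin on the bench exactly below the chute mouth, z up; the chute rises from the mouth along its +y, and the heels leave the mouth towards -y. Side plates x = +-62 to 70 mm stand at y = 60 to 120 mm, and hinge arms at the same x reach to y = -12 mm at height 196 to 210 mm; below the mouth it is open for y < 60 mm up to the chute floor (5 mm thick). A 110 x 110 x 50 mm box at x = -215, y = 150 mm carries the slope knob
- chute: the trough: origin on its hinge at the middle of the mouth's lower edge, 200 mm above the bench; y runs up along the floor, x across, z away from the floor, whose slick steel surface is z = 0. Inside 104 mm wide (x = +-52) and 228 mm long, walls 35 mm high. It slopes 0.10 rad with the knob at its loading stop (heels stay where they are put) and 0.28 rad more per rad of knob; at the index the heels slide down to the gate and queue there
- gate (a joint): height in m by which the clear gate plate across the mouth is lifted, 0 shut to 0.080; it falls shut by weight and spring (1.7 N at the start of the lift). Heels lying flat pass under it from 0.040, one standing on end from 0.060
- gate_tab_l (a point): middle of the underside of the yellow lifting tab on the station's -x side, 100 mm above the bench when shut; each tab is 36 mm (x) x 32 mm (y), reaches from 58 to 94 mm off the chute's middle plane and lies at y = -38 to -6 mm of the station. A rim pushing both tabs up lifts the gate
- gate_tab_r (a point): the same of the tab on the +x side
- knob (a joint): slope knob angle in rad: 0 at the loading stop, grows clockwise seen from above, end stop 1.8; stays where it is left (friction 0.1 N m)
- knob_grip (a point): point on the knob's upright axis, 84 mm above the bench, at the height to grip its bar (48 long x 14 thick, top at 97 mm, foot of the bar at 64 mm); its x axis is along the bar towards the white pointer, z up
- index: small red index mark beside the knob; origin on the knob's axis at the housing top (50 mm above the bench), its x axis points from the knob's axis to the mark (mark at 37 to 52 mm). Its place differs from run to run: 1.0 to 1.4 rad clockwise of the loading stop
- pan: loose aluminium catch pan, tray 150 (x) x 130 (y) mm outside, 4 mm sheet, 180 g; origin at the middle of the tray's underside, z up. Side walls (x = +-75) and front wall (y = +65) 50 mm high, back wall (y = -65) 62 mm; smooth inside. Its front goes under the chute mouth with the pan's y along the station's y, pan origin about 45 mm on the -y side of the mouth; with the rim pushing the tabs the gate lift is pan origin height - 50 mm
- pan_grip (a point): grip point on the pan's upright red fin behind its back wall: fin 14 mm thick (x), 34 mm long (y, from 65 to 99 mm behind the origin), 32 to 92 mm above the pan's underside; this point lies 82 mm behind (-y) and 72 mm above the origin. Axes as the pan's
- mat: blue mat, 230 (x) x 210 (y) x 1 mm, flat on the bench; origin at its middle, the pan starts on it and returns to it in about the same direction as the mat
- heel0: loose shoe-heel block: D-shaped, 36 wide (x) x 44 long (y, flat end at y = -22 mm, round end of radius 18 at y = +22 mm) x 28 mm high, 40 g, tan with a black top; origin at the middle of its underside, z up; starts upright on the bench, absent (None) in some runs. Grip it across its flat sides, along x
- heel1: loose shoe-heel block: D-shaped, 36 wide (x) x 44 long (y, flat end at y = -22 mm, round end of radius 18 at y = +22 mm) x 28 mm high, 40 g, tan with a black top; origin at the middle of its underside, z up; starts upright on the bench, absent (None) in some runs. Grip it across its flat sides, along x
- heel2: loose shoe-heel block: D-shaped, 36 wide (x) x 44 long (y, flat end at y = -22 mm, round end of radius 18 at y = +22 mm) x 28 mm high, 40 g, tan with a black top; origin at the middle of its underside, z up; starts upright on the bench, absent (None) in some runs. Grip it across its flat sides, along x
- heel3: loose shoe-heel block: D-shaped, 36 wide (x) x 44 long (y, flat end at y = -22 mm, round end of radius 18 at y = +22 mm) x 28 mm high, 40 g, tan with a black top; origin at the middle of its underside, z up; starts upright on the bench, absent (None) in some runs. Grip it across its flat sides, along x
Not all that is in view belongs to the job. What is shaped like the heel3 but orange is not meant. Leave any purple look-alike of the heel1 alone.

How it is judged:
On the way, in this order (a step that is already met when the one before it is completed fails the run):
1. every present heel lies in the chute, released, with the knob still at its loading stop (under 0.2 rad) and the gate shut (x of heel0 in the frame of chute between -0.055 and 0.055 m and y of heel0 in the frame of chute between 0 and 0.23 m and z of heel0 in the frame of chute between -0.01 and 0.06 m and x of heel1 in the frame of chute between -0.055 and 0.055 m and y of heel1 in the frame of chute between 0 and 0.23 m and z of heel1 in the frame of chute between -0.01 and 0.06 m and x of heel2 in the frame of chute between -0.055 and 0.055 m and y of heel2 in the frame of chute between 0 and 0.23 m and z of heel2 in the frame of chute between -0.01 and 0.06 m and x of heel3 in the frame of chute between -0.055 and 0.055 m and y of heel3 in the frame of chute between 0 and 0.23 m and z of heel3 in the frame of chute between -0.01 and 0.06 m and value of joint knob below 0.2 rad and value of joint gate below 0.006 m and contact force between each of heel0, heel1, heel2, heel3 and the fingers below 0.1 N), for 0.2 s.
2. the knob's pointer stands at the red index (within 0.12 rad), the gate shut, all heels still in the chute (x of heel0 in the frame of chute between -0.055 and 0.055 m and y of heel0 in the frame of chute between 0 and 0.23 m and z of heel0 in the frame of chute between -0.01 and 0.06 m and x of heel1 in the frame of chute between -0.055 and 0.055 m and y of heel1 in the frame of chute between 0 and 0.23 m and z of heel1 in the frame of chute between -0.01 and 0.06 m and x of heel2 in the frame of chute between -0.055 and 0.055 m and y of heel2 in the frame of chute between 0 and 0.23 m and z of heel2 in the frame of chute between -0.01 and 0.06 m and x of heel3 in the frame of chute between -0.055 and 0.055 m and y of heel3 in the frame of chute between 0 and 0.23 m and z of heel3 in the frame of chute between -0.01 and 0.06 m and value of joint knob above 0.6 rad and angle between the x axis of knob_grip and the x axis of index, either way round below 0.12 rad and value of joint gate below 0.006 m), for 0.2 s.
3. the pan, held in the gripper off the bench, begins to lift the gate with its rim (contact force between pan and gate above 0.2 N and contact force between pan and the fingers above 1 N and height (world z) of pan above 0.04 m), for 0.05 s.
4. all heels lie in the pan while it is held off the bench (x of heel0 in the frame of pan between -0.073 and 0.073 m and y of heel0 in the frame of pan between -0.065 and 0.065 m and z of heel0 in the frame of pan between -0.005 and 0.08 m and x of heel1 in the frame of pan between -0.073 and 0.073 m and y of heel1 in the frame of pan between -0.065 and 0.065 m and z of heel1 in the frame of pan between -0.005 and 0.08 m and x of heel2 in the frame of pan between -0.073 and 0.073 m and y of heel2 in the frame of pan between -0.065 and 0.065 m and z of heel2 in the frame of pan between -0.005 and 0.08 m and x of heel3 in the frame of pan between -0.073 and 0.073 m and y of heel3 in the frame of pan between -0.065 and 0.065 m and z of heel3 in the frame of pan between -0.005 and 0.08 m and contact force between pan and the fingers above 1 N and height (world z) of pan above 0.03 m), for 0.2 s.
At the end, for the whole second after the job is handed in: all present heels inside the pan; pan upright and at rest on the bench with its middle within 45 mm (x and y) of the mat's middle; knob back within 0.15 rad of its loading stop; gate shut (x of heel0 in the frame of pan between -0.073 and 0.073 m and y of heel0 in the frame of pan between -0.065 and 0.065 m and z of heel0 in the frame of pan between -0.005 and 0.08 m and x of heel1 in the frame of pan between -0.073 and 0.073 m and y of heel1 in the frame of pan between -0.065 and 0.065 m and z of heel1 in the frame of pan between -0.005 and 0.08 m and x of heel2 in the frame of pan between -0.073 and 0.073 m and y of heel2 in the frame of pan between -0.065 and 0.065 m and z of heel2 in the frame of pan between -0.005 and 0.08 m and x of heel3 in the frame of pan between -0.073 and 0.073 m and y of heel3 in the frame of pan between -0.065 and 0.065 m and z of heel3 in the frame of pan between -0.005 and 0.08 m and x of pan in the frame of mat between -0.045 and 0.045 m and y of pan in the frame of mat between -0.045 and 0.045 m and height (world z) of pan below 0.008 m and angle between pan's own z axis and vertical below 0.08 rad and linear speed of pan below 0.02 m/s and value of joint knob below 0.15 rad and value of joint gate below 0.006 m); the robot touches nothing.
It fails at once if another thing on the bench is knocked away (more than 5 cm) or over (distance of any of wax_tin, glue_tin, thread_spool, hammer, brush, polish_jar, shoe_a from where it was at the start of the episode above 0.05 m or angle between any of glue_tin, polish_jar's own z axis and vertical above 0.7 rad).
It fails at once if the pan is tipped over (more than 60 degrees) (angle between pan's own z axis and vertical above 1.05 rad).
Of heel0, heel1, heel2, heel3 only 2 to 4 are there at a start; the rules pass over those that are not, and their reading is None.
At some moment in a run one of heel0, heel1, heel2, heel3, pan may be knocked a few centimetres aside while the robot is not near it.
It also fails if it takes over 210 s, if anything falls off the work surface, if the arm or the gripper's body presses on something with over 40 N, if the wrist force passes 120 N, or if a joint passes its speed limit or range.

## Working session

There is one attempt and no reset: what is moved stays moved. The work goes in short steps, Python scripts to look and compute and a tool call to move; the robot and the scene stay as the last step left them, time stands still between calls to the robot, and variables do not carry over. Pictures are saved under pics/ and viewed, about 12 in all and at most 16, crops included, and the job is handed in when it is done.

Besides the shell and the picture viewer there is one more tool, called after "Call:" as name(argument=value, ...) on one line, values as JSON. apply_moves: Moves the arm, as the interface text tells. Its arguments: {"type":"object","properties":{"commands":{"type":"array"},"squeeze":{"type":"number"}},"required":["commands"]}

```bash
ls; mkdir -p pics; cat > h.py <<'E'
from plant import *
import numpy as np, cv2
def cam(n):
    m=camera_model(n); return np.array(m["intrinsics"]),np.array(m["R"]),np.array(m["t"])
def w(p,n):
    K,R,t=cam(n); return R.T@(np.array(p)-t)
def cloud(d,n):
    K,R,t=cam(n); v,u=np.mgrid[:d.shape[0],:d.shape[1]]
    P=np.stack([(u-K[0,2])/K[0,0]*d,(v-K[1,2])/K[1,1]*d,d],-1)
    return (P-t)@R
def px(X,n):
    K,R,t=cam(n); c=K@(R@np.array(X)+t); return c[:2]/c[2]
E
python3 - <<'E'
from h import *
s=read_state(); print({k:np.round(v,3) for k,v in s.items()})
for n in("scene","top"):
    im,d=read_camera(n); cv2.imwrite(f"pics/{n}0.png",cv2.resize(im,(800,600))); np.save(f"pics/{n}0.npy",d); cv2.imwrite(f"pics/{n}0raw.png",im)
    for q in("station","knob_grip","index","pan","pan_grip","mat","gate_tab_l","gate_tab_r","heel0","chute"):
        for r in spot_point(q,n)[:7]: print(n,q,round(r["conf"],2),np.round(w(r["point"],n),3), np.round(px(w(r["point"],n),n)))
E
```

```text
pics
{'t': np.float64(0.0), 'q': array([ 1.228,  0.131,  1.489, -0.   ,  1.523, -0.085]), 'dq': array([ 0.   ,  0.003, -0.002, -0.001, -0.001, -0.001]), 'joint_torque': array([ 1.0000e-03, -5.5984e+01, -4.9176e+01,  7.7000e-02,  3.5000e-02,
       -0.0000e+00]), 'tool_pos': array([0.153, 0.58 , 0.218]), 'orientation': array([-4.040e-01, -3.115e+00,  3.000e-03]), 'force': array([-0.227,  0.056, -0.291]), 'wrist_torque': array([-0.039, -0.057, -0.003]), 'opening': np.float64(0.093)}
scene station 0.89 [0.66  0.05  0.001] [314. 276.]
scene station 0.6 [0.589 0.02  0.101] [300. 223.]
scene knob_grip 0.64 [0.435 0.181 0.085] [360. 165.]
scene pan 0.87 [ 0.602 -0.235 -0.001] [178. 260.]
scene pan_grip 0.69 [ 0.613 -0.316  0.07 ] [134. 250.]
scene pan_grip 0.22 [ 0.427 -0.18   0.003] [202. 192.]
scene gate_tab_l 0.86 [0.74  0.038 0.098] [322. 292.]
scene gate_tab_l 0.59 [0.59  0.02  0.099] [300. 223.]
scene gate_tab_r 0.86 [0.74  0.038 0.098] [322. 292.]
scene gate_tab_r 0.59 [0.59  0.02  0.099] [300. 223.]
scene heel0 0.88 [ 0.426 -0.18  -0.001] [202. 193.]
scene heel0 0.74 [ 0.356 -0.111 
[... 179 characters left out ...]
ation 0.72 [ 0.426 -0.181  0.002] [312. 252.]
top station 0.57 [0.659 0.051 0.003] [206. 143.]
top pan 0.59 [ 0.599 -0.231  0.002] [335. 171.]
top pan_grip 0.86 [ 0.611 -0.313  0.068] [382. 158.]
top pan_grip 0.44 [0.662 0.049 0.202] [190. 106.]
top gate_tab_l 0.89 [0.585 0.021 0.106] [212. 164.]
top gate_tab_l 0.77 [0.738 0.038 0.1  ] [207.  91.]
top gate_tab_r 0.89 [0.585 0.021 0.106] [212. 164.]
top gate_tab_r 0.77 [0.738 0.038 0.1  ] [207.  91.]
top heel0 0.88 [ 0.456 -0.097  0.003] [272. 237.]
top heel0 0.78 [ 0.351 -0.109  0.002] [277. 288.]
top heel0 0.71 [ 0.431 -0.179  0.004] [311. 249.]
top heel0 0.64 [ 0.335 -0.209  0.003] [327. 297.]
top chute 0.64 [0.661 0.053 0.202] [188. 107.]
```

View pics/scene0.png

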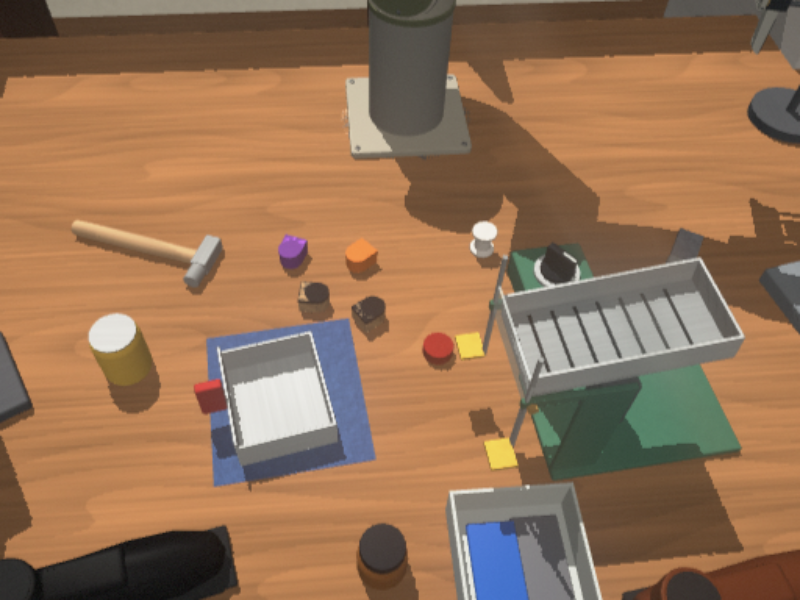

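View pics/top0.png

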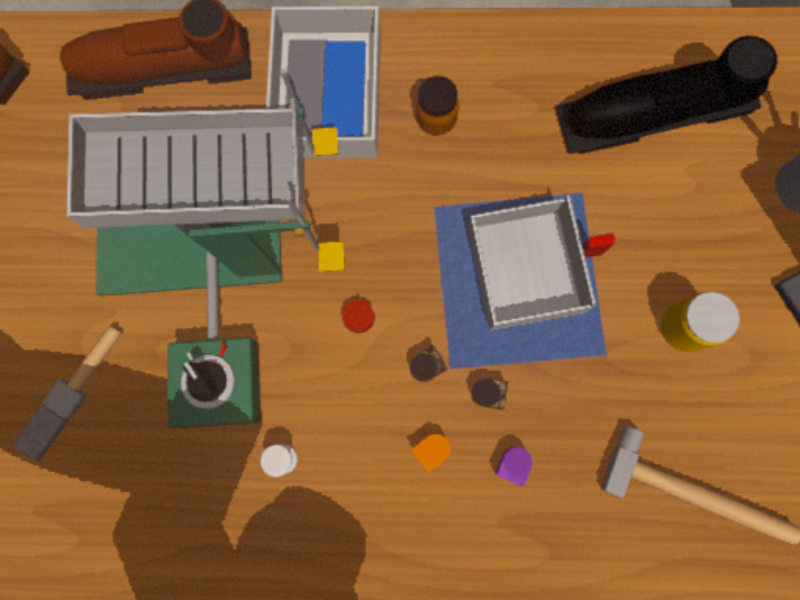

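The top view has the black-topped heels at (425,365) and (488,392). The orange look-alike is at (432,452) and the purple one at (515,466), so only two heels are present. The pan is at (532,262), the knob at (207,382) and the red index at (223,348). Next I fit the precise poses.

```bash
cat > fit.py <<'E'
from h import *
from scipy.optimize import minimize
def rect(P):
    (c,s,a)=cv2.minAreaRect((P[:,:2]*1000).astype(np.float32)); return np.round(c,1),np.round(s,1),round(a,1)
def dshape(N=400):
    g=np.random.default_rng(0).uniform([-.018,-.022],[.018,.022],(N,2))
    return g[(g[:,1]<.004)|(np.hypot(g[:,0],g[:,1]-.004)<.018)]
def heel(P):
    # P: top-surface xy points ; fit by signed distance penalty
    best=None
    def cost(p):
        c,s=np.cos(p[2]),np.sin(p[2]); q=(P-p[:2])@np.array([[c,-s],[s,c]])
        d=np.maximum(np.abs(q[:,0])-.018,np.maximum(-.022-q[:,1],np.where(q[:,1]>.004,np.hypot(q[:,0],q[:,1]-.004)-.018,-1)))
        m=dshape()@np.array([[c,s],[-s,c]])+p[:2]
        from scipy.spatial import cKDTree
        e=cKDTree(P).query(m)[0]
        return (np.clip(d,0,.01)**2).mean()+(np.clip(e-.0015,0,.01)**2).mean()
    for a in np.arange(0,6.28,.5):
        r=minimize(cost,[*P.mean(0),a],method="Nelder-Mead",options=dict(initial_simplex=[[*P.mean(0),a],[*(P.mean(0)+[.004,0]),a],[*(P.mean(0)+[0,.004]),a],[*P.mean(0),a+.3]]))
        if best is None or r.fun<best.fun: best=r
    return np.round(best.x,4),best.fun*1e6
E
python3 - <<'E'
from fit import *
C={};I={}
for n in("scene","top"):
    C[n]=cloud(np.load(f"pics/{n}0.npy"),n); I[n]=cv2.imread(f"pics/{n}0raw.png")
for c in((.46,-.095),(.428,-.18)):
    for n in C:
        P=C[n]; m=(np.hypot(P[...,0]-c[0],P[...,1]-c[1])<.04)&(P[...,2]>.022)&(P[...,2]<.034)
        print("heel",n,c,m.sum(),round(np.median(P[m][:,2]),4),rect(P[m]),heel(P[m][:,:2]))
for n in C:
    P=C[n];im=I[n].astype(int);b,g,r=im[...,0],im[...,1],im[...,2]; ok=P[...,2]>-.02
    # yellow tabs
    y=ok&(r>180)&(g>150)&(b<90)&(P[...,2]>.08)&(P[...,2]<.12)
    for k in(0,1):
        m=y&((P[...,0]>.66)==k); print("tab",n,k,m.sum(),rect(P[m]),round(np.median(P[m][:,2]),4))
    m=ok&(abs(P[...,0]-.43)<.035)&(abs(P[...,1]-.177)<.035)&(P[...,2]>.09)&(P[...,2]<.103); print("knobbar",n,m.sum(),rect(P[m]))
    m2=m&(b>130); print(" white",m2.sum(),P[m2].mean(0).round(4) if m2.any() else 0, "all",P[m].mean(0).round(4))
    m=ok&(r>120)&(g<70)&(b<70)&(np.hypot(P[...,0]-.43,P[...,1]-.177)<.065)&(P[...,2]>.04)&(P[...,2]<.065); print("index",n,m.sum(),P[m].mean(0).round(4) if m.any() else 0)
    m=ok&(abs(P[...,0]-.6)<.11)&(abs(P[...,1]+.235)<.1)&(P[...,2]>.044)&(P[...,2]<.068)&~((r>100)&(g<60)); print("panrim",n,m.sum(),rect(P[m]))
    m=ok&(r>120)&(g<60)&(b<60)&(abs(P[...,0]-.61)<.05)&(abs(P[...,1]+.315)<.05)&(P[...,2]>.086); print("fin",n,m.sum(),rect(P[m]),P[m][:,2].max())
    m=ok&(b>r+25)&(abs(P[...,2])<.008)&(P[...,1]<-.05)&(abs(P[...,0]-.6)<.15); print("mat",n,m.sum(),rect(P[m]))
    m=ok&(abs(P[...,0]-.65)<.15)&(P[...,1]>.03)&(P[...,1]<.33)&(P[...,2]>.225)&(P[...,2]<.275); print("chutewalls",n,m.sum(),rect(P[m]))
for th in(0,):
    K=C["top"]
E
```

```text
heel scene (0.46, -0.095) 252 0.0268 (array([463.1, -99.7]), array([38.2, 44.5]), 29.0) (array([ 0.4628, -0.0996,  0.5711]), np.float64(0.0473768054899581))
heel top (0.46, -0.095) 352 0.0289 (array([459.7, -96.7]), array([36.3, 43.6]), 32.6) (array([ 0.4596, -0.0965,  6.8502]), np.float64(0.00034524177166317285))
heel scene (0.428, -0.18) 240 0.0271 (array([ 430.3, -182. ]), array([44.2, 39.8]), 80.0) (array([ 0.4294, -0.1808, -0.1375]), np.float64(0.11409440496245339))
heel top (0.428, -0.18) 366 0.0289 (array([ 425.7, -178.6]), array([43.7, 36.1]), 81.0) (array([ 0.4256, -0.1786, -0.1501]), np.float64(5.577813055683888e-05))
tab scene 0 30 (array([588.2,  19.4]), array([33.3, 30.9]), 2.2) 0.1054
tab scene 1 83 (array([738.6,  33.6]), array([35.9, 31.5]), 3.0) 0.1055
knobbar scene 128 (array([436. , 178.5]), array([47.7, 15.6]), 35.9)
 white 19 [0.4424 0.1877 0.0963] all [0.4369 0.1785 0.0949]
index scene 0 0
panrim scene 678 (array([ 603.5, -250.8]), array([152.4, 164.1]), 11.6)
fin scene 3 (array([ 624. , -320.9]), array([0.5, 7.7]), 15.2) 0.0909377466202405
mat scene 3022 (array([ 584.9, -224.4]), array([230.4, 208.7]), 6.3)
chutewalls scene 3242 (array([652.3, 158.8]), array([137.7, 240.1]), 5.2)
tab top 0 270 (array([585.2,  22.2]), array([34.4, 29.5]), 1.9) 0.1069
tab top 1 243 (array([736.3,  35.7]), array([35. , 30.4]), 5.2) 0.1069
knobbar top 199 (array([432.1, 181.3]), array([47.2, 14.2]), 37.3)
 white 25 [0.4422 0.1894 0.099 ] all [0.4318 0.1804 0.0971]
index top 20 [0.4735 0.1645 0.0565]
panrim top 802 (array([ 597.7, -234. ]), array([150.8, 135.3]), 11.4)
fin top 116 (array([ 612.3, -312.1]), array([13.7, 32.3]), 11.2) 0.09617016163445036
mat top 4487 (array([ 583.5, -222.1]), array([228.9, 208.3]), 6.2)
chutewalls top 3409 (array([648.1, 161. ]), array([136.6, 239.1]), 5.1)
```

```bash
cat > go.py <<'E'
import sys
from h import *
from scipy.spatial.transform import Rotation as R
def go(x,y,z,yaw):
    s=read_state(); p=s["tool_pos"]; M=R.from_rotvec(s["orientation"]).as_matrix()
    j=np.arctan2(M[1,1],M[0,1]); d=(yaw-j+np.pi/2)%np.pi-np.pi/2
    T=np.array([[np.sin(yaw),np.cos(yaw),0],[-np.cos(yaw),np.sin(yaw),0],[0,0,-1]]).T.copy()
    a=j+d; T=np.column_stack([[np.sin(a),-np.cos(a),0],[np.cos(a),np.sin(a),0],[0,0,-1]])
    rv=R.from_matrix(T@M.T).as_rotvec()
    print("t",round(float(s["t"]),2),"pos",p.round(4),"jaw yaw",round(j,3),"q",np.round(s["q"],2),"open",round(float(s["opening"]),4),"F",np.round(s["force"],1))
    print("  delta cm",((np.array([x,y,z])-p)*100).round(2),"turn",rv.round(3),"yaw",round(d,3))
if __name__=="__main__": go(*map(float,sys.argv[1:5]))
E
python3 go.py .461 -.098 .10 .57; python3 go.py .461 -.098 .10 -.5
```

```text
Traceback (most recent call last):
  File "go.py", line 12, in <module>
    if __name__=="__main__": go(*map(float,sys.argv[1:5]))
                             ~~^^^^^^^^^^^^^^^^^^^^^^^^^^^
  File "go.py", line 9, in go
    rv=R.from_matrix(T@M.T).as_rotvec()
       ~~~~~~~~~~~~~^^^^^^^
  File "scipy/spatial/transform/_rotation.pyx", line 1143, in scipy.spatial.transform._rotation.Rotation.from_matrix
ValueError: Non-positive determinant (left-handed or null coordinate frame) in rotation matrix 0: [[-3.07125896e-01  9.51668893e-01 -3.74532782e-05]
 [ 9.51668894e-01  3.07125896e-01 -2.06173939e-05]
 [ 8.11806086e-06  4.19752555e-05  9.99999999e-01]].
Traceback (most recent call last):
  File "go.py", line 12, in <module>
    if __name__=="__main__": go(*map(float,sys.argv[1:5]))
                             ~~^^^^^^^^^^^^^^^^^^^^^^^^^^^
  File "go.py", line 9, in go
    rv=R.from_matrix(T@M.T).as_rotvec()
       ~~~~~~~~~~~~~^^^^^^^
  File "scipy/spatial/transform/_rotation.pyx", line 1143, in scipy.spatial.transform._rotation.Rotation.from_matrix
ValueError: Non-positive determinant (left-handed or null coordinate frame) in rotation matrix 0: [[-6.87345850e-01 -7.26330284e-01  3.60678147e-05]
 [-7.26330285e-01  6.87345849e-01 -2.29551242e-05]
 [ 8.11806086e-06  4.19752555e-05  9.99999999e-01]].
```

```bash
sed -i '/T=np.array/d; s/\[\[np.sin(a),-np.cos(a),0\]/[[-np.sin(a),np.cos(a),0]/' go.py
python3 go.py .461 -.098 .10 .57
```

```text
t 1.1 pos [0.153  0.5802 0.2186] jaw yaw 1.313 q [ 1.23  0.13  1.49 -0.    1.52 -0.09] open 0.093 F [0.2 0.5 0.1]
  delta cm [ 30.8  -67.82 -11.86] turn [ 0.    -0.    -0.743] yaw -0.743
```

Call:
apply_moves(commands=[2.4,-5.6,0,0,0,-0.093,6,2.4,-5.6,0,0,0,-0.093,6,2.4,-5.6,0,0,0,-0.093,6,2.4,-5.6,0,0,0,-0.093,6,2.6,-5.6,0,0,0,-0.093,6,2.6,-5.6,0,0,0,-0.093,6,2.6,-5.6,0,0,0,-0.093,6,2.6,-5.6,0,0,0,-0.093,6], squeeze=30)

```text
t: 2.1
tool_pos: [0.3534, 0.1252, 0.2175]
orientation: [1.528, 2.741, 0.003]
force: [1.4, 1.1, -0.5]
opening: 0.0599
```

```bash
python3 go.py .461 -.098 .10 .57
```

```text
t 2.1 pos [0.3534 0.1252 0.2175] jaw yaw 0.554 q [ 0.2  -0.53  2.06 -0.    1.6  -0.35] open 0.0599 F [ 1.4  1.1 -0.5]
  delta cm [ 10.76 -22.32 -11.75] turn [-0.     0.004  0.016] yaw 0.016
```

Call:
apply_moves(commands=[2.2,-4.5,-2,0,0,0.003,6,2.2,-4.5,-2,0,0,0.003,6,2.2,-4.5,-2,0,0,0.003,6,2.2,-4.5,-2,0,0,0.003,6,2.2,-4.5,-2,0,0,0.003,6,0,0,0,0,0,0,6])

```text
t: 2.85
tool_pos: [0.4678, -0.1118, 0.1168]
orientation: [1.515, 2.741, 0.01]
force: [-0.3, 0.7, 0.6]
opening: 0.06
```

```bash
cat > heels.py <<'E'
from fit import *
import sys
def look(pts):
    for n in("scene","top"):
        im,d=read_camera(n); P=cloud(d,n)
        for c in pts:
            m=(np.hypot(P[...,0]-c[0],P[...,1]-c[1])<.055)&(P[...,2]>.022)&(P[...,2]<.033)&(im.max(-1)<90)
            if m.sum()<40: print(n,c,"few",m.sum()); continue
            P2=P[m]; md=np.median(P2[:,:2],0); P2=P2[np.hypot(*(P2[:,:2]-md).T)<.035]
            print(n,c,len(P2),heel(P2[:,:2]))
if __name__=="__main__":
    a=list(map(float,sys.argv[1:])); look(list(zip(a[::2],a[1::2])))
E
python3 heels.py .461 -.098 .428 -.18; python3 go.py .461 -.098 .006 .57
```

```text
scene (0.461, -0.098) 198 (array([ 0.4634, -0.0999,  0.5701]), np.float64(0.17354205794256536))
scene (0.428, -0.18) 155 (array([ 0.4289, -0.1787,  1.3888]), np.float64(0.7446681090565641))
top (0.461, -0.098) 50 (array([ 0.4489, -0.0888,  1.6904]), np.float64(34.92487886576036))
top (0.428, -0.18) few 38
t 2.95 pos [ 0.4682 -0.1096  0.1187] jaw yaw 0.563 q [-0.34 -0.14  1.94  0.01  1.32 -0.91] open 0.0596 F [ 0.1  0.4 -0.3]
  delta cm [ -0.72   1.16 -11.27] turn [-0.001  0.014  0.007] yaw 0.007
```

Call:
apply_moves(commands=[-0.7,1.1,-2,0,0.014,0.007,6,0,0,-2.5,0,0,0,6,0,0,-2.5,0,0,0,6,0,0,-2.3,0,0,0,6,0,0,-1.5,0,0,0,6,0,0,0,0,0,0,6])

```text
t: 3.7
tool_pos: [0.4584, -0.0886, 0.0072]
orientation: [1.491, 2.764, 0.003]
force: [0.0, 0.8, -0.2]
opening: 0.0598
```

```bash
python3 go.py .4615 -.098 .006 .57
```

```text
t 3.7 pos [ 0.4584 -0.0886  0.0072] jaw yaw 0.581 q [-0.3  -0.01  2.05  0.    1.11 -0.88] open 0.0598 F [ 0.   0.8 -0.2]
  delta cm [ 0.31 -0.94 -0.12] turn [-0.001  0.002 -0.011] yaw -0.011
```

Call:
apply_moves(commands=[0.3,-0.9,-0.1,0,0,-0.01,6,0,0,0,0,0,0,6,0,0,0,0,0,0,3,0,0,0,0,0,0,2.5,0,0,0,0,0,0,2.5,0,0,0,0,0,0,2.5])

```text
t: 4.45
tool_pos: [0.464, -0.0989, 0.0092]
orientation: [1.504, 2.751, 0.004]
force: [0.0, -0.1, 0.1]
opening: 0.0357
```

```bash
python3 go.py .4615 -.098 .006 .57
```

```text
t 4.45 pos [ 0.464  -0.0989  0.0092] jaw yaw 0.571 q [-0.32  0.    2.03  0.    1.1  -0.89] open 0.0357 F [ 0.  -0.1  0.1]
  delta cm [-0.25  0.09 -0.32] turn [ 0.001  0.007 -0.001] yaw -0.001
```

Call:
apply_moves(commands=[0,0,4,0,0,0,2.5,0,0,5,0,0,0,2.5,0,1.5,5.5,0,0,0,2.5,0,3,5,0,0,-0.1,2.5,0,4,4,0,0,-0.1,2.5,0,4.5,3.5,0,0,-0.1,2.5,0,5,2,0,0,-0.1,2.5,0,5,0,0,0,-0.08,2.5])

```text
t: 5.45
tool_pos: [0.4597, 0.1365, 0.3081]
orientation: [2.142, 2.294, 0.013]
force: [1.3, 0.5, -0.9]
opening: 0.0354
```

```bash
python3 go.py .645 .218 .30 .09
```

```text
t 5.45 pos [0.4597 0.1365 0.3081] jaw yaw 0.068 q [ 0.18 -0.23  1.67  0.    1.69  0.11] open 0.0354 F [ 1.3  0.5 -0.9]
  delta cm [18.53  8.15 -0.81] turn [-0.004  0.008  0.021] yaw 0.022
```

Call:
apply_moves(commands=[3.6,2,0,0,0,0.004,2.5,3.6,1.5,0,0,0,0.004,2.5,3.6,1.5,0,0,0,0.004,2.5,3.6,1.5,0,0,0,0.004,2.5,3,1,0,0,0,0,2.5,0,0,0,0,0,0,2.5,0,0,0,0,0,0,2.5])

```text
t: 6.32
tool_pos: [0.637, 0.2191, 0.306]
orientation: [2.117, 2.319, 0.011]
force: [-0.1, -0.1, 0.4]
opening: 0.0356
```

```bash
python3 go.py .645 .218 .232 .09
```

```text
t 6.33 pos [0.637  0.2191 0.306 ] jaw yaw 0.091 q [0.25 0.31 1.13 0.   1.7  0.16] open 0.0356 F [-0.1 -0.1  0.4]
  delta cm [ 0.8  -0.11 -7.4 ] turn [-0.004  0.006 -0.001] yaw -0.001
```

Call:
apply_moves(commands=[0.8,-0.1,-1,0,0,0,2.5,0,0,-2,0,0,0,2.5,0,0,-2,0,0,0,2.5,0,0,-1,0,0,0,2.5,0,0,-0.5,0,0,0,2.5,0,0,0,0,0,0,2.5])

```text
t: 7.08
tool_pos: [0.6429, 0.2168, 0.2366]
orientation: [2.118, 2.319, 0.01]
force: [-0.3, -0.0, -0.7]
opening: 0.0357
```

```bash
python3 go.py .645 .218 .230 .09;python3 - <<'E'
from h import *
im,d=read_camera("scene"); cv2.imwrite("pics/s1.png",cv2.resize(im[100:320,240:500],None,fx=2.5,fy=2.5))
E
```

```text
t 7.08 pos [0.6429 0.2168 0.2366] jaw yaw 0.09 q [0.25 0.33 1.22 0.   1.58 0.16] open 0.0357 F [-0.3 -0.  -0.7]
  delta cm [ 0.21  0.12 -0.66] turn [-0.004  0.005 -0.   ] yaw -0.0
```

View pics/s1.png

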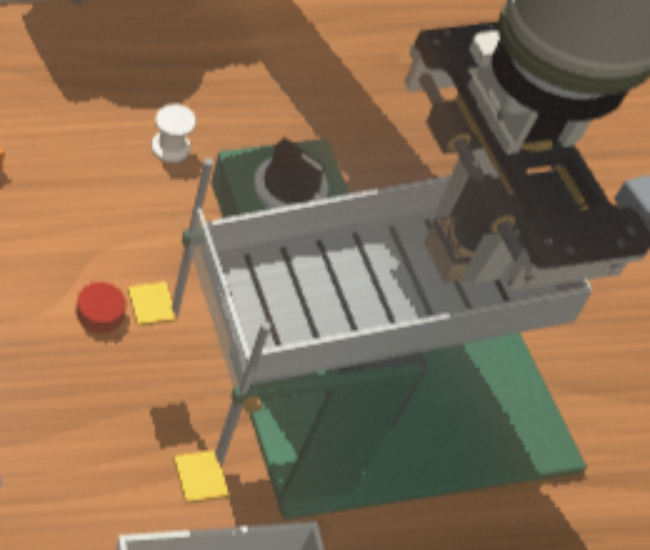

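The heel sits in the chute between its walls, at about (455,240) in the crop. The last part of the descent and the release come next.

Call:
apply_moves(commands=[0.2,0.1,-0.5,0,0,0,2.5,0,0,0,0,0,0,2.5,0,0,0,0,0,0,5,0,0,0,0,0,0,5,0,0,0,0,0,0,5,0,0,3,0,0,0,5,0,0,4,0,0,0,5,0,0,3,0,0,0,5])

```text
t: 8.12
tool_pos: [0.6443, 0.2177, 0.3327]
orientation: [-2.118, -2.319, -0.007]
force: [0.0, 1.0, -0.5]
opening: 0.05
```

```bash
python3 heels.py .428 -.18; python3 go.py .427 -.18 .1 -.145
```

```text
scene (0.428, -0.18) 158 (array([ 0.4283, -0.18  ,  1.5026]), np.float64(1.3963195915926818))
top (0.428, -0.18) 271 (array([ 0.425 , -0.1761,  5.8399]), np.float64(0.7797164061570079))
t 8.22 pos [0.6457 0.2181 0.3361] jaw yaw 0.09 q [0.25 0.33 1.04 0.   1.76 0.16] open 0.0502 F [ 1.6 -0.5  1.1]
  delta cm [-21.87 -39.81 -23.61] turn [-0.004  0.009 -0.235] yaw -0.235
```

Call:
apply_moves(commands=[-5,-1.5,0,0,0,-0.03,6,-5,-3,0,0,0,-0.03,6,-4.5,-4.5,0,0,0,-0.03,6,-3,-5,-2,0,0,-0.03,6,-2,-5,-3,0,0,-0.03,6,0,-5.5,-3,0,0,-0.03,6,0,-5.5,-3,0,0,-0.03,6,0,-5,-3,0,0,-0.02,6])

```text
t: 9.22
tool_pos: [0.445, -0.1329, 0.1836]
orientation: [2.369, 2.059, 0.009]
force: [-0.5, 0.1, 0.5]
opening: 0.0599
```

```bash
python3 go.py .427 -.18 .08 -.145
```

```text
t 9.22 pos [ 0.445  -0.1329  0.1836] jaw yaw -0.14 q [-0.4  -0.23  1.9   0.    1.47 -0.26] open 0.0599 F [-0.5  0.1  0.5]
  delta cm [ -1.8   -4.71 -10.36] turn [-0.002  0.006 -0.005] yaw -0.005
```

Call:
apply_moves(commands=[-1,-2.5,-2,0,0,0,6,-0.5,-1.5,-4,0,0,0,6,0,-0.5,-3.5,0,0,0,6,0,0,0,0,0,0,6,0,0,0,0,0,0,6])

```text
t: 9.85
tool_pos: [0.4243, -0.181, 0.0801]
orientation: [-2.376, -2.05, -0.004]
force: [0.1, 0.0, 0.6]
opening: 0.0598
```

```bash
python3 go.py .427 -.18 .007 -.145
```

```text
t 9.85 pos [ 0.4243 -0.181   0.0801] jaw yaw -0.147 q [-0.52 -0.13  2.01  0.    1.27 -0.37] open 0.0598 F [0.1 0.  0.6]
  delta cm [ 0.27  0.1  -7.31] turn [-0.005 -0.001  0.002] yaw 0.002
```

Call:
apply_moves(commands=[0.3,0.1,-2.3,0,0,0,6,0,0,-2,0,0,0,6,0,0,-2,0,0,0,6,0,0,-0.8,0,0,0,6,0,0,0,0,0,0,3,0,0,0,0,0,0,2.5,0,0,0,0,0,0,2.5,0,0,0,0,0,0,2.5])

```text
t: 10.85
tool_pos: [0.4361, -0.182, 0.0191]
orientation: [2.365, 2.048, 0.014]
force: [-0.8, -0.4, 0.0]
opening: 0.0355
```

```bash
python3 go.py .652 .139 .3 .09
```

```text
t 10.85 pos [ 0.4361 -0.182   0.0191] jaw yaw -0.143 q [-0.51 -0.03  2.04  0.    1.12 -0.37] open 0.0355 F [-0.8 -0.4  0. ]
  delta cm [21.59 32.1  28.09] turn [0.002 0.016 0.233] yaw 0.233
```

Call:
apply_moves(commands=[0,0,0,0,0,0,6,0,0,0,0,0,0,6,0,0,0,0,0,0,6,0,0,0,0,0,0,6])

```text
t: 11.35
tool_pos: [0.4363, -0.1821, 0.0194]
orientation: [2.365, 2.048, 0.014]
force: [0.5, 0.2, 0.1]
opening: 0.0597
```

```bash
python3 go.py .427 -.18 .006 -.145; python3 heels.py .43 -.18
```

```text
t 11.35 pos [ 0.4363 -0.1821  0.0194] jaw yaw -0.143 q [-0.51 -0.03  2.04  0.    1.12 -0.37] open 0.0597 F [0.5 0.2 0.1]
  delta cm [-0.93  0.21 -1.34] turn [ 0.004  0.016 -0.002] yaw -0.002
scene (0.43, -0.18) few 0
top (0.43, -0.18) few 0
```

Call:
apply_moves(commands=[-0.1,0.1,-1,0,0.01,0,6,0,0,-0.3,0,0,0,6,0,0,0,0,0,0,6])

```text
t: 11.82
tool_pos: [0.4349, -0.1808, 0.005]
orientation: [2.371, 2.053, 0.001]
force: [-0.4, -0.1, -0.5]
opening: 0.0597
```

Call:
apply_moves(commands=[0,0,0,0,0,0,3,0,0,0,0,0,0,2.5,0,0,0,0,0,0,2.5,0,0,0,0,0,0,2.5])

```text
t: 12.32
tool_pos: [0.4351, -0.181, 0.0053]
orientation: [2.37, 2.053, 0.002]
force: [-0.4, -0.0, -0.5]
opening: 0.0361
```

```bash
python3 go.py .652 .139 .3 .09
```

```text
t 12.32 pos [ 0.4351 -0.181   0.0053] jaw yaw -0.143 q [-0.5   0.    2.04 -0.    1.1  -0.36] open 0.0361 F [-0.4 -0.  -0.5]
  delta cm [21.69 32.   29.47] turn [0.003 0.005 0.233] yaw 0.233
```

Call:
apply_moves(commands=[0,0,4,0,0,0.02,2.5,0,0,5,0,0,0.03,2.5,0,2,5,0,0,0.03,2.5,0,3.5,4.5,0,0,0.03,2.5,0,4,4,0,0,0.03,2.5,0,5,3,0,0,0.03,2.5,1,5,2,0,0,0.03,2.5,2,5,1,0,0,0.03,2.5])

```text
t: 13.32
tool_pos: [0.4615, 0.0699, 0.2998]
orientation: [2.119, 2.311, 0.006]
force: [0.9, -1.0, -0.5]
opening: 0.0357
```

```bash
python3 go.py .652 .139 .3 .09
```

```text
t 13.32 pos [0.4615 0.0699 0.2998] jaw yaw 0.086 q [ 0.04 -0.26  1.72 -0.    1.68 -0.04] open 0.0357 F [ 0.9 -1.  -0.5]
  delta cm [19.05  6.91  0.02] turn [0.001 0.007 0.004] yaw 0.004
```

Call:
apply_moves(commands=[1,4,2,0,0,0,2.5,3.5,2,1,0,0,0,2.5,4,0.8,0,0,0,0,2.5,4,0,0,0,0,0,2.5,4,0,0,0,0,0,2.5,1.5,0,0,0,0,0,2.5,0,0,0,0,0,0,2.5])

```text
t: 14.2
tool_pos: [0.6471, 0.1457, 0.3312]
orientation: [2.109, 2.318, 0.011]
force: [-0.7, -0.2, -0.1]
opening: 0.036
```

```bash
python3 go.py .652 .139 .222 .09
```

```text
t 14.2 pos [0.6471 0.1457 0.3312] jaw yaw 0.094 q [ 0.15  0.28  1.12 -0.    1.74  0.05] open 0.036 F [-0.7 -0.2 -0.1]
  delta cm [  0.49  -0.67 -10.92] turn [ 0.     0.01  -0.004] yaw -0.004
```

Call:
apply_moves(commands=[0.4,-0.6,-2.5,0,0,0,2.5,0,0,-3,0,0,0,2.5,0,0,-2.5,0,0,0,2.5,0,0,-1.5,0,0,0,2.5,0,0,-0.5,0,0,0,2.5,0,0,0,0,0,0,2.5])

```text
t: 14.95
tool_pos: [0.6485, 0.1399, 0.2314]
orientation: [2.107, 2.318, 0.014]
force: [0.1, -0.5, 0.1]
opening: 0.0359
```

```bash
python3 go.py .652 .139 .2185 .09
```

```text
t 14.95 pos [0.6485 0.1399 0.2314] jaw yaw 0.095 q [ 0.14  0.28  1.29 -0.    1.55  0.04] open 0.0359 F [ 0.1 -0.5  0.1]
  delta cm [ 0.35 -0.09 -1.29] turn [-0.001  0.013 -0.005] yaw -0.005
```

Call:
apply_moves(commands=[0.3,0,-0.9,0,0,0,2.5,0,0,-0.3,0,0,0,2.5,0,0,0,0,0,0,5,0,0,0,0,0,0,5,0,0,0,0,0,0,5,0,0,3,0,0,0,5,0,0,5,0,0,0,5,-2,0,4,0,0,0,5])

```text
t: 15.95
tool_pos: [0.6308, 0.1396, 0.3389]
orientation: [2.11, 2.32, 0.008]
force: [0.7, -0.0, 0.3]
opening: 0.0499
```

Call:
apply_moves(commands=[-4,0,0,0,0,0,5,-5,1,0,0,0,0.1,5,-5,1,0,0,0,0.1,5,-5,1,0,0,0,0.1,5,0,0,-3,0,0,0.1,5,0,0,-3,0,0,0.1,5])

```text
t: 16.7
tool_pos: [0.4381, 0.1711, 0.2891]
orientation: [1.444, 2.771, 0.038]
force: [-0.2, -0.6, 0.7]
opening: 0.0501
```

```bash
python3 go.py .4335 .180 .12 .63;python3 - <<'E'
from h import *
im,d=read_camera("scene"); cv2.imwrite("pics/s2.png",cv2.resize(im[100:320,240:500],None,fx=2.5,fy=2.5))
E
```

```text
t 16.7 pos [0.4381 0.1711 0.2891] jaw yaw 0.61 q [ 0.26 -0.28  1.75  0.01  1.64 -0.35] open 0.0501 F [-0.2 -0.6  0.7]
  delta cm [ -0.46   0.89 -16.91] turn [-0.014  0.026  0.02 ] yaw 0.02
```

View pics/s2.png

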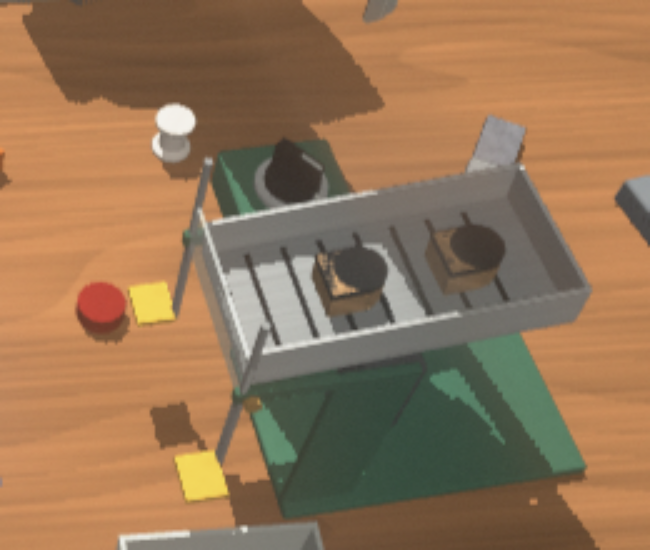

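Call:
apply_moves(commands=[-0.4,0.8,-2,0,0.03,-0.17,5,0,0,-2,0,0,-0.17,5,0,0,-2,0,0,-0.17,5,0,0,-2,0,0,-0.17,5,0,0,-2,0,0,-0.17,5,0,0,-2,0,0,-0.17,5,0,0,-1,0,0,-0.17,5,0,0,0,0,0,-0.17,5])

```text
t: 17.75
tool_pos: [0.4341, 0.1789, 0.1561]
orientation: [-2.91, -1.175, -0.019]
force: [-0.1, 0.5, 0.3]
opening: 0.0499
```

```bash
python3 go.py .4335 .180 .12 -.93;python3 - <<'E'
from h import *
im,d=read_camera("top"); cv2.imwrite("pics/t2.png",cv2.resize(im[190:290,80:200],None,fx=5,fy=5,interpolation=cv2.INTER_CUBIC))
E
```

```text
t 17.75 pos [0.4341 0.1789 0.1561] jaw yaw -0.803 q [ 0.28 -0.21  1.93  0.    1.4   1.08] open 0.0499 F [-0.1  0.5  0.3]
  delta cm [-0.06  0.11 -3.61] turn [-0.007  0.011 -0.127] yaw -0.127
```

View pics/t2.png

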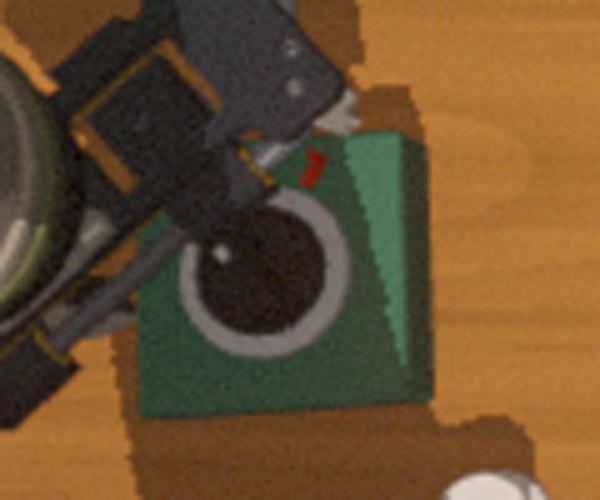

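```bash
python3 - <<'E'
from h import *
im=cv2.imread("pics/top0raw.png").astype(int)
b,g,r=im[...,0],im[...,1],im[...,2]
v,u=np.where((r>110)&(g<70)&(b<70)); k=(abs(u-140)<25)&(abs(v-235)<35); 
print(u[k],v[k]); c=np.array([u[k].mean(),v[k].mean()])
K,R,t=cam("top")
def ray(p,z):
    d=R.T@np.linalg.inv(K)@[*p,1]; o=-R.T@t; return o+d*(z-o[2])/d[2]
m=ray(c,.051)
# ring pixels centre
for z in(.051,.056,.06):
    n=ray((133,244.4),z); print("ring ctr",n.round(4),"mark ang",np.arctan2(*(m-n)[[1,0]]),np.hypot(*(m-n)[:2]))
n=np.array([.4307,.1813]);print(m,np.arctan2(*(m[:2]-n)[::-1]),np.hypot(*(m[:2]-n)))
E
python3 go.py .4335 .180 .069 -.93
```

```text
[141 144 152 131 145 153 157 158 129 148 161 131 146 147 144 156 142 143
 142 143 144 142 143 144 142 143 144 141 142 143 141 142 143 140 141 142
 141] [206 208 208 209 212 212 212 212 213 213 213 214 214 214 215 215 220 220
 221 221 221 222 222 222 223 223 223 224 224 224 225 225 225 226 226 226
 227]
ring ctr [0.431  0.1822 0.051 ] mark ang -0.3435900178221156 0.056194050870296774
ring ctr [0.4307 0.1806 0.056 ] mark ang -0.31418277891090374 0.05595948447238882
ring ctr [0.4304 0.1793 0.06  ] mark ang -0.29049499099038323 0.0558069244937126
[0.48390654 0.16327359 0.051     ] -0.32666302110371076 0.056177286789678815
t 17.8 pos [0.4344 0.179  0.1566] jaw yaw -0.812 q [ 0.28 -0.21  1.93  0.    1.4   1.09] open 0.05 F [-0.1 -0.5  0.4]
  delta cm [-0.09  0.1  -8.76] turn [-0.007  0.011 -0.118] yaw -0.118
```

Call:
apply_moves(commands=[0,0.1,-2,-0.007,0.01,-0.12,5,0,0,-2.5,0,0,0,5,0,0,-2,0,0,0,5,0,0,-1,0,0,0,5,0,0,0,0,0,0,5])

```text
t: 18.42
tool_pos: [0.4376, 0.1806, 0.0841]
orientation: [2.982, 0.988, 0.01]
force: [-0.6, 0.2, 1.0]
opening: 0.0499
```

```bash
python3 go.py .4335 .180 .069 -.93
```

```text
t 18.43 pos [0.4376 0.1806 0.0841] jaw yaw -0.931 q [ 0.28 -0.11  1.99 -0.    1.26  1.21] open 0.0499 F [-0.6  0.2  1. ]
  delta cm [-0.41 -0.06 -1.51] turn [-0.002  0.006  0.001] yaw 0.001
```

Call:
apply_moves(commands=[-0.4,0,-1,0,0,0,5,0,0,-0.4,0,0,0,5,0,0,0,0,0,0,5])

```text
t: 18.8
tool_pos: [0.4346, 0.181, 0.0712]
orientation: [2.981, 0.989, 0.015]
force: [-0.1, 0.2, 0.2]
opening: 0.0497
```

```bash
python3 go.py .4335 .180 .069 -.93; python3 - <<'E'
from h import *
K,R,t=cam("top")
def ray(p,z):
    d=R.T@np.linalg.inv(K)@[*p,1]; o=-R.T@t; return o+d*(z-o[2])/d[2]
for c in((142.4,223.5),(80+313/5,190+170/5)):
    m=ray(c,.052)
    for n in(ray((133,244.4),.055),np.array([.4307,.1813,0]),np.array([.4324,.1798,0])): print(np.arctan2(*(m-n)[[1,0]]),np.hypot(*(m-n)[:2]))
E
```

```text
t 18.8 pos [0.4346 0.181  0.0712] jaw yaw -0.93 q [ 0.29 -0.11  2.01 -0.    1.23  1.22] open 0.0497 F [-0.1  0.2  0.2]
  delta cm [-0.11 -0.1  -0.22] turn [-0.002  0.009  0.   ] yaw 0.0
-0.34291697239151037 0.04519095384990374
-0.3509735140809471 0.045374377395143266
-0.33192742744165665 0.04327014177943053
-0.3606925014165474 0.044409203505579815
-0.3688152837188996 0.04459909466397934
-0.3503051397438575 0.04247992217945452
```

Call:
apply_moves(commands=[0,0,0,0,0,0,1,0,0,0,0,0,0,0.8,0,0,0,0,0,0,0.8,0,0,0,0,0,0,0.8,0,0,0,0,0,0,0.8], squeeze=40)

```text
t: 19.42
tool_pos: [0.4345, 0.1823, 0.0721]
orientation: [-2.98, -0.989, -0.016]
force: [-2.8, 2.7, 1.3]
opening: 0.014
```

Call:
apply_moves(commands=[0,0,0,0,0,-0.12,0.8,0,0,0,0,0,-0.12,0.8,0,0,0,0,0,-0.12,0.8,0,0,0,0,0,-0.12,0.8])

```text
t: 19.92
tool_pos: [0.435, 0.181, 0.0721]
orientation: [3.129, 0.231, 0.016]
force: [-0.2, -1.2, 1.1]
opening: 0.0137
```

```bash
python3 go.py .4335 .180 .069 -1.93
```

```text
t 19.93 pos [0.435  0.181  0.0721] jaw yaw -1.423 q [ 0.29 -0.11  2.   -0.01  1.24  1.72] open 0.0137 F [-0.2 -1.2  1.1]
  delta cm [-0.15 -0.1  -0.31] turn [ 0.006  0.01  -0.507] yaw -0.507
```

Call:
apply_moves(commands=[0,0,0,0,0,-0.12,0.8,0,0,0,0,0,-0.12,0.8,0,0,0,0,0,-0.12,0.8,0,0,0,0,0,-0.12,0.8,0,0,0,0,0,0,0.8])

```text
t: 20.55
tool_pos: [0.4349, 0.1795, 0.0721]
orientation: [3.085, -0.542, 0.014]
force: [-0.9, 0.9, -0.1]
opening: 0.0134
```

```bash
python3 go.py .4335 .180 .069 -1.93
```

```text
t 20.55 pos [0.4349 0.1795 0.0721] jaw yaw -1.919 q [ 0.29 -0.1   2.   -0.01  1.24  2.21] open 0.0134 F [-0.9  0.9 -0.1]
  delta cm [-0.14  0.05 -0.31] turn [ 0.01   0.007 -0.011] yaw -0.011
```

Now I open, rise and check the pointer against the index from above.

Call:
apply_moves(commands=[0,0,0,0,0,0,4,0,0,0,0,0,0,4,0,0,0,0,0,0,4,0,0,4,0,0,0,4,-1,-4,4,0,0,0.12,4,-1,-5,3,0,0,0.15,4,0,-5,0,0,0,0.15,4,0,-5,0,0,0,0.15,4])

```text
t: 21.55
tool_pos: [0.414, -0.011, 0.1858]
orientation: [3.107, 0.384, 0.024]
force: [1.2, -1.7, 0.1]
opening: 0.04
```

```bash
python3 go.py .616 -.32 .20 .199; python3 - <<'E'
from fit import *
im,d=read_camera("top"); P=cloud(d,"top"); cv2.imwrite("pics/t3.png",cv2.resize(im[60:290,30:240],None,fx=2.6,fy=2.6,interpolation=cv2.INTER_CUBIC))
m=(abs(P[...,0]-.43)<.035)&(abs(P[...,1]-.18)<.035)&(P[...,2]>.09)&(P[...,2]<.103); print(rect(P[m]))
r,g=im[...,2].astype(int),im[...,1]
m=(r>110)&(g<60)&(im[...,0]<60)&(abs(P[...,0]-.61)<.07)&(abs(P[...,1]+.31)<.07)&(P[...,2]>.086); print("fin",m.sum(),rect(P[m]))
E
```

```text
t 21.55 pos [ 0.414  -0.011   0.1858] jaw yaw -1.325 q [-0.14 -0.4   2.03 -0.01  1.49  1.18] open 0.04 F [ 1.2 -1.7  0.1]
  delta cm [ 20.2  -30.9    1.42] turn [-0.005  0.02   1.524] yaw 1.524
(array([0., 0.]), array([0., 0.]), 0.0)
fin 119 (array([ 613.1, -311.9]), array([14.1, 32.9]), 10.1)
```

View pics/t3.png

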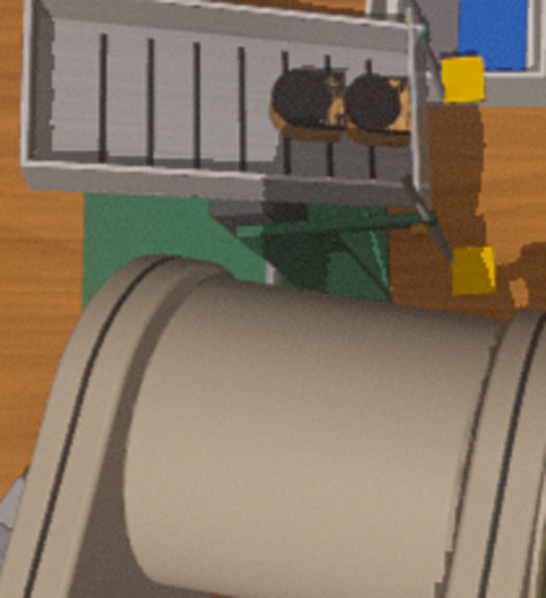

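Call:
apply_moves(commands=[2.5,-4,1,0,0,0.17,5,2.5,-4,1,0,0,0.17,5,2.5,-4,0,0,0,0.17,5,2.5,-4,0,0,0,0.17,5,2.5,-4,0,0,0,0.17,5,2.5,-4,0,0,0,0.17,5,2.5,-4,0,0,0,0.17,5,0,0,0,0,0,0.17,5])

```text
t: 22.6
tool_pos: [0.5931, -0.3053, 0.2041]
orientation: [-2.133, -2.306, -0.036]
force: [-0.0, 0.9, -0.2]
opening: 0.0501
```

```bash
cat > ck.py <<'E'
from fit import *
im,d=read_camera("top"); P=cloud(d,"top")
m=(np.hypot(P[...,0]-.4324,P[...,1]-.18)<.03)&(P[...,2]>.085)&(P[...,2]<.106); print("knob",m.sum(),rect(P[m]), P[m&(im[...,0]>130)].mean(0))
r,g=im[...,2].astype(int),im[...,1]
m=(r>110)&(g<60)&(im[...,0]<60)&(abs(P[...,0]-.61)<.1)&(abs(P[...,1]+.31)<.1)&(P[...,2]>.08); print("fin top",m.sum(),rect(P[m]))
m=(abs(P[...,0]-.53)<.05)&(abs(P[...,1]+.41)<.06)&(P[...,2]>.03)&(P[...,2]<.15); print("tin",m.sum(),rect(P[m]),np.percentile(P[m][:,2],[50,99]))
cv2.imwrite("pics/ck.png",im)
E
python3 ck.py; python3 go.py .6145 -.3135 .12 .19
```

```text
knob 224 (array([431.7, 181.5]), array([14.8, 48. ]), 71.8) [nan nan nan]
fin top 0 (array([0., 0.]), array([0., 0.]), 0.0)
t 22.65 pos [ 0.5928 -0.3042  0.2046] jaw yaw 0.087 q [-0.56  0.31  1.31  0.02  1.52 -0.65] open 0.0497 F [-1.1 -0.3 -0. ]
  delta cm [ 2.17 -0.93 -8.46] turn [-0.018  0.015  0.102] yaw 0.103ck.py:3: RuntimeWarning: Mean of empty slice.
  m=(np.hypot(P[...,0]-.4324,P[...,1]-.18)<.03)&(P[...,2]>.085)&(P[...,2]<.106); print("knob",m.sum(),rect(P[m]), P[m&(im[...,0]>130)].mean(0))
  ret = um.true_divide(
Traceback (most recent call last):
  File "ck.py", line 6, in <module>
    m=(abs(P[...,0]-.53)<.05)&(abs(P[...,1]+.41)<.06)&(P[...,2]>.03)&(P[...,2]<.15); print("tin",m.sum(),rect(P[m]),np.percentile(P[m][:,2],[50,99]))
                                                                                                                    ~~~~~~~~~~~~~^^^^^^^^^^^^^^^^^^^
IndexError: index -1 is out of bounds for axis 0 with size 0
```

```bash
python3 - <<'E'
from fit import *
im,d=read_camera("top"); cv2.imwrite("pics/t4.png",cv2.resize(im[190:290,80:200],None,fx=5,fy=5,interpolation=cv2.INTER_CUBIC))
P=cloud(np.load("pics/top0.npy"),"top"); print(P[202,456],P[205,445], P[200,462])
P=cloud(np.load("pics/scene0.npy"),"scene"); 
E
python3 go.py .6145 -.3135 .12 .19
```

```text
[ 0.52068865 -0.44638553  0.08198637] [ 0.51403817 -0.42400494  0.08523616] [ 0.52409263 -0.45630107  0.08545834]
t 22.7 pos [ 0.5928 -0.3033  0.2052] jaw yaw 0.076 q [-0.56  0.31  1.31  0.02  1.52 -0.64] open 0.0499 F [-1.4 -0.4  0.1]
  delta cm [ 2.17 -1.02 -8.52] turn [-0.018  0.015  0.114] yaw 0.114
```

View pics/t4.png

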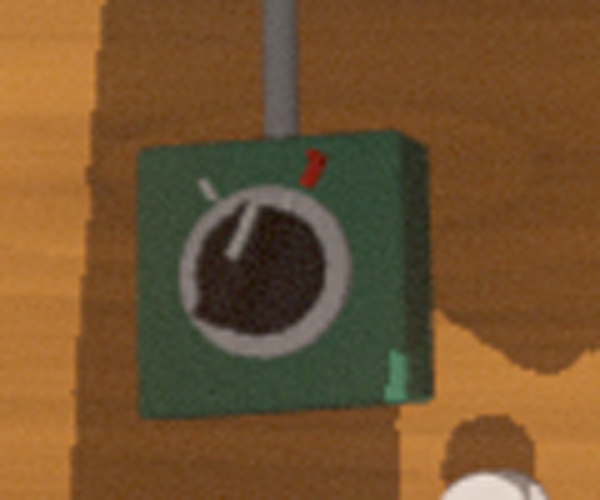

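Call:
apply_moves(commands=[2,-0.9,-1.5,-0.018,0.015,0.11,5,0,0,-2,0,0,0,5,0,0,-2,0,0,0,5,0,0,-1.5,0,0,0,5,0,0,0,0,0,0,5,0,0,0,0,0,0,5])

```text
t: 23.45
tool_pos: [0.6115, -0.3098, 0.1326]
orientation: [2.023, 2.403, 0.001]
force: [-1.1, -0.2, 0.7]
opening: 0.05
```

```bash
python3 go.py .6145 -.3135 .055 .185;python3 - <<'E'
from fit import *
im,d=read_camera("scene"); P=cloud(d,"scene"); cv2.imwrite("pics/s5.png",cv2.resize(im[170:330,80:290],None,fx=3,fy=3))
r,g=im[...,2].astype(int),im[...,1]
m=(r>110)&(g<60)&(im[...,0]<60)&(abs(P[...,0]-.61)<.06)&(abs(P[...,1]+.31)<.06); print("fin",m.sum(),P[m].mean(0),rect(P[m]))
E
```

```text
t 23.45 pos [ 0.6115 -0.3098  0.1326] jaw yaw 0.172 q [-0.54  0.41  1.32  0.    1.41 -0.72] open 0.05 F [-1.1 -0.2  0.7]
  delta cm [ 0.3  -0.37 -7.76] turn [-0.     0.001  0.013] yaw 0.013
fin 1 [ 0.62326413 -0.32432674  0.07153958] (array([ 623.3, -324.3]), array([0., 0.]), 0.0)
```

View pics/s5.png

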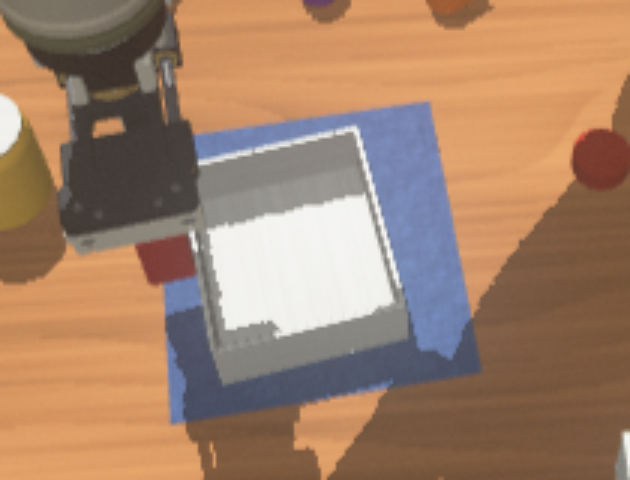

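Call:
apply_moves(commands=[0.3,-0.4,-1.5,0,0,0.013,5,0,0,-2,0,0,0,5,0,0,-2,0,0,0,5,0,0,-1,0,0,0,5,0,0,0,0,0,0,5])

```text
t: 24.12
tool_pos: [0.6142, -0.3141, 0.0626]
orientation: [-2.007, -2.417, -0.001]
force: [-0.6, -0.6, -0.5]
opening: 0.0495
```

```bash
python3 go.py .6145 -.3135 .053 .185
```

```text
t 24.12 pos [ 0.6142 -0.3141  0.0626] jaw yaw 0.185 q [-0.55  0.48  1.36  0.    1.3  -0.73] open 0.0495 F [-0.6 -0.6 -0.5]
  delta cm [ 0.03  0.06 -0.96] turn [-0.001  0.     0.   ] yaw 0.0
```

Call:
apply_moves(commands=[0,0,-1,0,0,0,5,0,0,0,0,0,0,5,0,0,0,0,0,0,1,0,0,0,0,0,0,0.5,0,0,0,0,0,0,0.5,0,0,0,0,0,0,0.5,0,0,0,0,0,0,0.5], squeeze=58)

```text
t: 25.0
tool_pos: [0.6156, -0.315, 0.0546]
orientation: [2.004, 2.414, 0.002]
force: [-1.0, -0.2, -0.3]
opening: 0.0139
```

```bash
python3 go.py .6145 -.3135 .053 .185
```

```text
t 25.0 pos [ 0.6156 -0.315   0.0546] jaw yaw 0.185 q [-0.55  0.49  1.36  0.    1.29 -0.73] open 0.0139 F [-1.  -0.2 -0.3]
  delta cm [-0.11  0.15 -0.16] turn [0.002 0.004 0.   ] yaw 0.0
```

```bash
python3 - <<'E'
from fit import *
P=cloud(np.load("pics/top0.npy"),"top")
def box(n,c,r,z0=.006):
    m=(np.hypot(P[...,0]-c[0],P[...,1]-c[1])<r)&(P[...,2]>z0)&(P[...,2]<.2); print(n,rect(P[m]),P[m][:,:2].min(0).round(3),P[m][:,:2].max(0).round(3),P[m][:,2].max())
j=P[62,280]; print(j); box("jar",j,.05)
j=P[202,229]; print(j); box("wax",j,.05)
for uv in((75,175),(50,175),(100,182),(100,240),(10,240)): print("bin",uv,P[uv].round(3))
E
```

```text
[ 0.81498164 -0.10868361  0.0727204 ]
jar (array([ 819. , -107.7]), array([56.6, 55.5]), 43.3) [ 0.792 -0.137] [ 0.848 -0.079] 0.07518103215997633
[ 0.52508773 -0.00552172  0.02077348]
wax (array([539.4,  -3.9]), array([69.6, 41.6]), 4.8) [ 0.505 -0.026] [0.573 0.019] 0.1088810310390721
bin (75, 175) [0.71  0.074 0.223]
bin (50, 175) [0.862 0.123 0.039]
bin (100, 182) [0.674 0.064 0.202]
bin (100, 240) [ 0.76  -0.022  0.005]
bin (10, 240) [ 0.945 -0.021  0.06 ]
```

Call:
apply_moves(commands=[0,0,2,0,0,0,0.5,0,0,2,0,0,0,0.5,0,0,2,0,0,0,0.5,0,0,0,0,0,0,0.5])

```text
t: 25.5
tool_pos: [0.6164, -0.3153, 0.1208]
orientation: [2.003, 2.412, 0.002]
force: [0.6, 0.6, -1.3]
opening: 0.0135
```

```bash
python3 go.py .6714 -.0768 .0836 .09; python3 - <<'E'
from h import *
im,d=read_camera("scene"); P=cloud(d,"scene"); cv2.imwrite("pics/s6.png",cv2.resize(im[150:350,60:400],None,fx=2.2,fy=2.2))
s=read_state()["tool_pos"]
# tray floor: fit plane to points inside
c=s[:2]+.082*np.array([-.184,.983])
m=(np.hypot(P[...,0]-c[0],P[...,1]-c[1])<.045)
Q=P[m]; Q=Q[(Q[:,2]<s[2]+.0)&(Q[:,2]>s[2]-.075)]
A=np.c_[Q[:,:2]-c,np.ones(len(Q))]; k=np.linalg.lstsq(A,Q[:,2],rcond=None)[0]; r=Q[:,2]-A@k; g=abs(r)<.006
k=np.linalg.lstsq(A[g],Q[g,2],rcond=None)[0]; print("floor slope",k.round(4),g.sum(),len(g),s)
E
```

```text
t 25.5 pos [ 0.6164 -0.3153  0.1208] jaw yaw 0.185 q [-0.55  0.43  1.31  0.    1.39 -0.73] open 0.0135 F [ 0.6  0.6 -1.3]
  delta cm [ 5.5  23.85 -3.72] turn [ 0.003  0.006 -0.095] yaw -0.095
floor slope [ 0.0073 -0.0039  0.0694] 1350 1350 [ 0.61569486 -0.31498896  0.11933892]
```

View pics/s6.png

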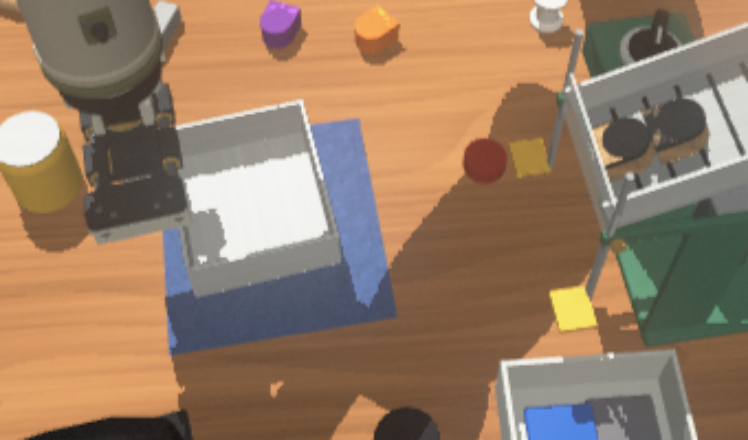

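Call:
apply_moves(commands=[1,3,-0.5,0,0,-0.02,0.5,1,3,-0.5,0,0,-0.02,0.5,1,3,-0.5,0,0,-0.02,0.5,1,3,-0.5,0,0,-0.02,0.5,0.5,2,-0.5,0,0,-0.015,0.5,0.5,1,-0.3,0,0,0,0.5,0,0,0,0,0,0,0.5])

```text
t: 26.42
tool_pos: [0.6631, -0.1604, 0.0846]
orientation: [-2.122, -2.313, 0.004]
force: [0.2, 0.2, -0.8]
opening: 0.0138
```

```bash
python3 go.py .6714 -.0768 .0900 .09
```

```text
t 26.43 pos [ 0.6631 -0.1604  0.0846] jaw yaw 0.086 q [-0.31  0.44  1.36 -0.    1.34 -0.4 ] open 0.0138 F [ 0.2  0.2 -0.8]
  delta cm [0.83 8.36 0.54] turn [ 0.    -0.004  0.004] yaw 0.004
```

Call:
apply_moves(commands=[0.7,1.5,0,0,0,0.004,0.5,0,1.5,0,0,0,0,0.5,0,1.5,0,0,0,0,0.5,0,1.5,0,0,0,0,0.5,0,1.2,0,0,0,0,0.5,0,0,0,0,0,0,0.5])

```text
t: 27.18
tool_pos: [0.6704, -0.0847, 0.0853]
orientation: [-2.119, -2.317, 0.004]
force: [-0.6, -0.8, -1.4]
opening: 0.0137
```

```bash
python3 go.py .6714 -.0768 .0900 .09;  python3 - <<'E'
from fit import *
im,d=read_camera("scene"); P=cloud(d,"scene"); cv2.imwrite("pics/s7.png",cv2.resize(im[140:350,200:480],None,fx=2.7,fy=2.7))
E
```

```text
t 27.18 pos [ 0.6704 -0.0847  0.0853] jaw yaw 0.089 q [-0.2   0.42  1.39 -0.    1.33 -0.29] open 0.0137 F [-0.6 -0.8 -1.4]
  delta cm [0.1  0.79 0.47] turn [ 0.001 -0.003  0.001] yaw 0.001
```

View pics/s7.png

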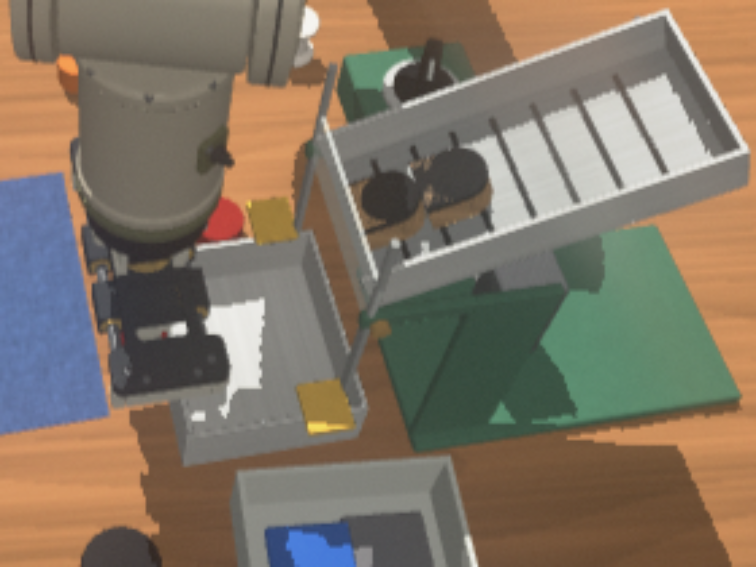

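Call:
apply_moves(commands=[0.1,0.8,0,0,0,0,0.5,0,0,1,0,0,0,0.5,0,0,1.2,0,0,0,0.5,0,0,1.2,0,0,0,0.5,0,0,1.2,0,0,0,0.5])

```text
t: 27.85
tool_pos: [0.6707, -0.0781, 0.1334]
orientation: [-2.121, -2.314, 0.006]
force: [0.6, 1.5, -3.8]
opening: 0.0134
```

```bash
python3 go.py .6714 -.0768 .1686 .09
```

```text
t 27.85 pos [ 0.6707 -0.0781  0.1334] jaw yaw 0.087 q [-0.19  0.38  1.35 -0.    1.41 -0.28] open 0.0134 F [ 0.6  1.5 -3.8]
  delta cm [0.07 0.13 3.52] turn [ 0.001 -0.005  0.003] yaw 0.003
```

Call:
apply_moves(commands=[0.1,0.1,1.5,0,0,0,0.5,0,0,1.5,0,0,0,0.5,0,0,0.7,0,0,0,0.5,0,0,0,0,0,0,0.5,0,0,0,0,0,0,0.5,0,0,0,0,0,0,0.5,0,0,0,0,0,0,0.5])

```text
t: 28.72
tool_pos: [0.672, -0.0776, 0.1735]
orientation: [-2.122, -2.315, 0.006]
force: [0.6, 0.3, -4.6]
opening: 0.0137
```

```bash
python3 go.py .6714 -.0768 .1686 .09;  python3 - <<'E'
from fit import *
im,d=read_camera("scene"); P=cloud(d,"scene"); cv2.imwrite("pics/s8.png",cv2.resize(im[140:350,200:480],None,fx=2.7,fy=2.7))
E
```

```text
t 28.73 pos [ 0.672  -0.0776  0.1735] jaw yaw 0.087 q [-0.19  0.36  1.3  -0.    1.48 -0.28] open 0.0137 F [ 0.6  0.3 -4.6]
  delta cm [-0.06  0.08 -0.49] turn [ 0.002 -0.004  0.003] yaw 0.003
```

View pics/s8.png

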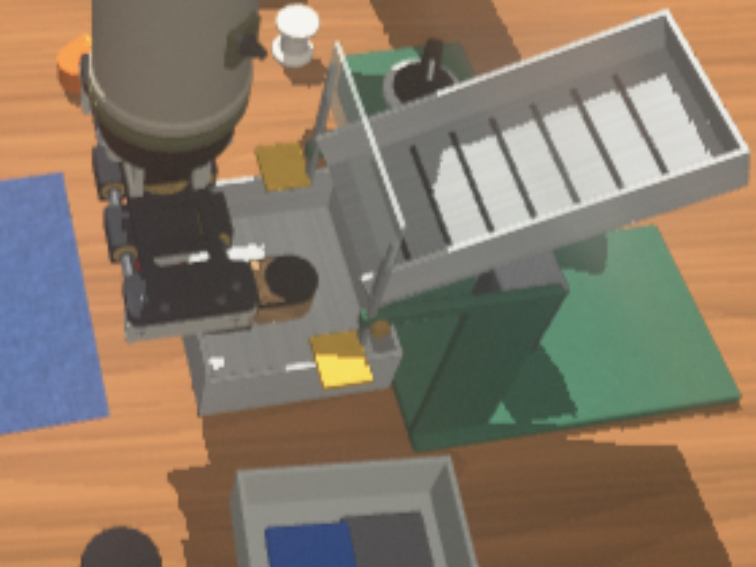

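Call:
apply_moves(commands=[0,0,-1.5,0,0,0,0.5,0,0,-2,0,0,0,0.5,0,0,-2,0,0,0,0.5,0,0,-2,0,0,0,0.5,0,0,-0.8,0,0,0,0.5,0,-1,0,0,0,0,0.5,0,-2,0,0,0,0,0.5,0,-2,0,0,0,0,0.5])

```text
t: 29.78
tool_pos: [0.6708, -0.1295, 0.0834]
orientation: [-2.118, -2.315, 0.008]
force: [-0.4, 0.2, -3.3]
opening: 0.0139
```

```bash
python3 go.py .6058 -.3135 .0836 .11;  python3 - <<'E'
from fit import *
for n in("scene","top"):
    im,d=read_camera(n); cv2.imwrite(f"pics/{n}9.png",im)
    print(n,[(round(r["conf"],2),w(r["point"],n).round(3).tolist()) for r in spot_point("heel0",n)])
a=cv2.imread("pics/scene9.png")[120:350,140:440]; b=cv2.imread("pics/top9.png")[40:250,150:450]
cv2.imwrite("pics/b9.png",np.vstack([cv2.resize(a,(400,300)),cv2.resize(b,(400,290))]))
E
```

```text
t 29.77 pos [ 0.6708 -0.1295  0.0834] jaw yaw 0.089 q [-0.26  0.45  1.36 -0.    1.34 -0.35] open 0.0139 F [-0.4  0.2 -3.3]
  delta cm [ -6.5  -18.4    0.02] turn [ 0.001 -0.006  0.021] yaw 0.021
scene [(0.8, [0.665, -0.037, 0.035]), (0.58, [0.669, -0.085, 0.064]), (0.57, [0.34, -0.215, -0.002]), (0.4, [0.669, -0.129, 0.1])]
top []
```

View pics/b9.png

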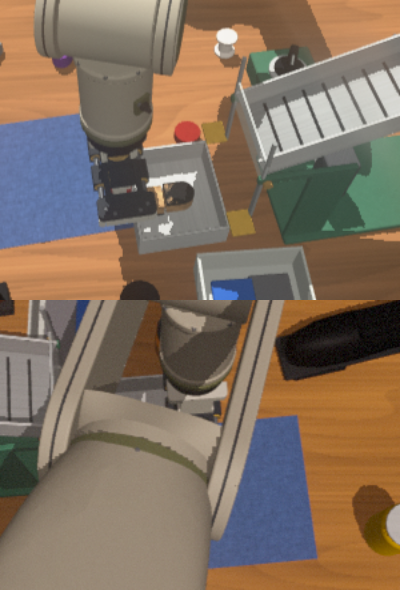

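Call:
apply_moves(commands=[-1,-2,0.2,0,0,0,0.5,-1.3,-3,0.2,0,0,0.01,0.5,-1.3,-3,0,0,0,0.01,0.5,-1.3,-3,0,0,0,0,0.5,-1.3,-3,0,0,0,0,0.5,-1,-2,0,0,0,0,0.5,-0.5,-1,0,0,0,0,0.5,0,0,0,0,0,0,0.5])

```text
t: 30.98
tool_pos: [0.5892, -0.3059, 0.0895]
orientation: [-2.095, -2.339, 0.007]
force: [0.3, -0.8, -1.9]
opening: 0.0138
```

```bash
python3 go.py .593 -.3047 .055 .11; python3 - <<'E'
from h import *
for n in ("scene","top"):
    im,d=read_camera(n); print(n,[(round(r["conf"],2),w(r["point"],n).round(3).tolist()) for r in spot_point("heel0",n)],[(round(r["conf"],2),w(r["point"],n).round(3).tolist()) for r in spot_point("pan",n)])
E
```

```text
t 30.98 pos [ 0.5892 -0.3059  0.0895] jaw yaw 0.11 q [-0.55  0.39  1.42 -0.    1.33 -0.66] open 0.0138 F [ 0.3 -0.8 -1.9]
  delta cm [ 0.38  0.12 -3.45] turn [ 0.002 -0.004 -0.   ] yaw -0.0
scene [(0.84, [0.336, -0.215, -0.0]), (0.75, [0.589, -0.26, 0.07]), (0.69, [0.581, -0.21, 0.04]), (0.67, [0.354, -0.114, 0.001])] [(0.6, [0.585, -0.226, 0.035])]
top [(0.85, [0.579, -0.211, 0.038]), (0.67, [0.352, -0.109, 0.002])] [(0.6, [0.579, -0.219, 0.035])]
```

Call:
apply_moves(commands=[0.3,0.1,-1,0,0,0,0.5,0,0,-1,0,0,0,0.5,0,0,-0.8,0,0,0,0.5,0,0,-0.3,0,0,0,0.5,0,0,0,0,0,0,0.5])

```text
t: 31.9
tool_pos: [0.5932, -0.3019, 0.055]
orientation: [-2.089, -2.342, 0.007]
force: [0.1, 0.7, -1.6]
opening: 0.0138
```

```bash
python3 go.py .593 -.3047 .055 .11
```

```text
t 31.9 pos [ 0.5932 -0.3019  0.055 ] jaw yaw 0.114 q [-0.55  0.43  1.44 -0.    1.28 -0.66] open 0.0138 F [ 0.1  0.7 -1.6]
  delta cm [-0.02 -0.28  0.  ] turn [ 0.001 -0.006 -0.004] yaw -0.004
```

Call:
apply_moves(commands=[0,0,-0.1,0,0,0,0.5,0,0,0,0,0,0,4,0,0,0,0,0,0,4,0,0,0,0,0,0,4,0,0,3,0,0,0,4,0,0,4,0,0,0,4,0,0,5,0,0,0,4,-3,4,3,0,0,-0.1,4])

```text
t: 32.9
tool_pos: [0.5618, -0.2623, 0.2052]
orientation: [-2.205, -2.227, 0.007]
force: [-0.4, 0.1, 0.7]
opening: 0.04
```

Call:
apply_moves(commands=[-3.5,5,0,0,0,-0.17,4,-3,5,0,0,0,-0.17,4,-3,5.5,0,0,0,-0.17,4,-3,5.5,0,0,0,-0.17,4,0,5.5,0,0,0,-0.17,4,0,5.5,0,0,0,-0.17,4,0,5.5,0,0,0,-0.17,4,0,5,0,0,0,-0.17,4])

```text
t: 33.9
tool_pos: [0.4359, 0.1499, 0.212]
orientation: [3.118, 0.367, 0.011]
force: [0.8, 0.0, -0.1]
opening: 0.0398
```

```bash
python3 go.py .434 .180 .13 -1.91; python3 - <<'E'
from fit import *
im,d=read_camera("scene"); cv2.imwrite("pics/s10.png",cv2.resize(im[120:330,80:400],None,fx=2.4,fy=2.4))
print([(round(r["conf"],2),w(r["point"],"scene").round(3).tolist()) for r in spot_point("heel0","scene")])
E
```

```text
t 33.9 pos [0.4359 0.1499 0.212 ] jaw yaw -1.336 q [ 0.22 -0.26  1.87 -0.    1.52  1.56] open 0.0398 F [ 0.8  0.  -0.1]
  delta cm [-0.19  3.01 -8.2 ] turn [ 0.003  0.007 -0.574] yaw -0.574
[(0.98, [0.587, -0.207, 0.006]), (0.95, [0.59, -0.256, 0.032]), (0.84, [0.356, -0.114, 0.001]), (0.71, [0.339, -0.217, -0.0]), (0.68, [0.588, -0.22, -0.0])]
```

View pics/s10.png

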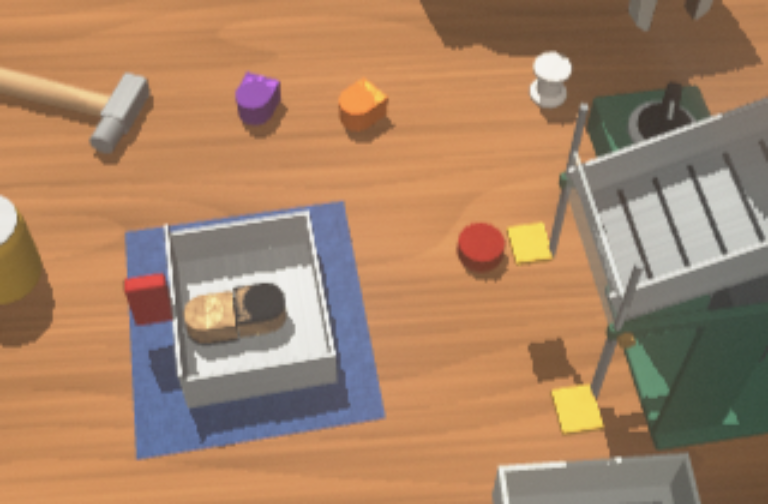

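Both heels are in the pan, at about (210,317) and (262,307), and the pan is inside the mat. The gate is shut. Next I turn the knob back.

Call:
apply_moves(commands=[-0.1,1.5,-2,0,0,-0.16,4,0,1.2,-2,0,0,-0.16,4,0,0.3,-2,0,0,-0.16,4,0,0,-1,0,0,-0.09,4,0,0,0,0,0,0,4])

```text
t: 34.62
tool_pos: [0.4351, 0.181, 0.141]
orientation: [3.092, -0.526, 0.014]
force: [-0.1, 0.2, 1.1]
opening: 0.0396
```

```bash
python3 go.py .4345 .180 .072 -1.91
```

```text
t 34.62 pos [0.4351 0.181  0.141 ] jaw yaw -1.908 q [ 0.29 -0.18  1.94 -0.01  1.38  2.2 ] open 0.0396 F [-0.1  0.2  1.1]
  delta cm [-0.06 -0.1  -6.9 ] turn [ 0.007  0.008 -0.002] yaw -0.002
```

Call:
apply_moves(commands=[0,-0.1,-2,0,0,0,4,0,0,-2,0,0,0,4,0,0,-1.8,0,0,0,4,0,0,-0.6,0,0,0,4,0,0,0,0,0,0,4], squeeze=40)

```text
t: 35.25
tool_pos: [0.4383, 0.1781, 0.0798]
orientation: [3.098, -0.504, 0.023]
force: [0.2, 0.3, 0.2]
opening: 0.0399
```

```bash
python3 go.py .4345 .180 .072 -1.91
```

```text
t 35.25 pos [0.4383 0.1781 0.0798] jaw yaw -1.893 q [ 0.28 -0.11  2.   -0.01  1.25  2.18] open 0.0399 F [0.2 0.3 0.2]
  delta cm [-0.38  0.19 -0.78] turn [ 0.006  0.014 -0.017] yaw -0.017
```

Call:
apply_moves(commands=[-0.3,0.2,-0.7,0,0,0,4,0,0,0,0,0,0,4,0,0,0,0,0,0,0.8,0,0,0,0,0,0,0.8,0,0,0,0,0,0,0.8,0,0,0,0,0,0,0.8])

```text
t: 36.0
tool_pos: [0.4364, 0.1792, 0.0748]
orientation: [3.097, -0.501, 0.028]
force: [-2.0, -2.9, 1.3]
opening: 0.0135
```

Call:
apply_moves(commands=[0,0,0,0,0,0.12,0.8,0,0,0,0,0,0.12,0.8,0,0,0,0,0,0.12,0.8,0,0,0,0,0,0.12,0.8,0,0,0,0,0,0.12,0.8,0,0,0,0,0,0.12,0.8,0,0,0,0,0,0,0.8])

```text
t: 36.88
tool_pos: [0.4363, 0.1825, 0.0748]
orientation: [-3.064, -0.653, -0.027]
force: [0.1, -0.5, 0.9]
opening: 0.0139
```

```bash
python3 go.py .4345 .180 .072 -.93
```

```text
t 36.88 pos [0.4363 0.1825 0.0748] jaw yaw -1.151 q [ 0.28 -0.12  2.01  0.01  1.23  1.43] open 0.0139 F [ 0.1 -0.5  0.9]
  delta cm [-0.18 -0.25 -0.28] turn [-0.014  0.014  0.221] yaw 0.221
```

Call:
apply_moves(commands=[0,0,0,0,0,0.1,0.8,0,0,0,0,0,0.08,0.8,0,0,0,0,0,0.03,0.8,0,0,0,0,0,0,0.8])

```text
t: 37.38
tool_pos: [0.4358, 0.1832, 0.0749]
orientation: [-2.978, -0.961, -0.025]
force: [-1.4, 0.9, -0.0]
opening: 0.0137
```

```bash
python3 go.py .4345 .180 .072 -.93; python3 -c "
from h import *; print(read_state()['wrist_torque'])"
```

```text
t 37.38 pos [0.4358 0.1832 0.0749] jaw yaw -0.946 q [ 0.28 -0.12  2.01  0.01  1.24  1.22] open 0.0137 F [-1.4  0.9 -0. ]
  delta cm [-0.13 -0.32 -0.29] turn [-0.016  0.011  0.016] yaw 0.016
[-0.14037711  0.22742387 -0.02856231]
```

Release and retreat, then verify.

Call:
apply_moves(commands=[0,0,0,0,0,0.02,0.8,0,0,0,0,0,0,4,0,0,0,0,0,0,4,0,0,0,0,0,0,4,0,0,4,0,0,0,4,0,0,4,0,0,0,4,-2,4,5,0,0,0,4,-3,5,0,0,0,0,4])

```text
t: 38.38
tool_pos: [0.3873, 0.269, 0.2045]
orientation: [-2.973, -0.976, -0.025]
force: [1.9, -0.2, -1.3]
opening: 0.0403
```

Call:
apply_moves(commands=[-3,5,0,0,0,0,4,-3,5,0,0,0,0,4,-3,5,0,0,0,0,4,-3,5,0,0,0,0,4,-3,5,0,0,0,0,4,0,0,0,0,0,0,4])

```text
t: 39.12
tool_pos: [0.2303, 0.5292, 0.2063]
orientation: [-2.971, -0.977, -0.033]
force: [0.1, -0.5, 0.1]
opening: 0.0397
```

```bash
python3 go.py .3 .4 .2 -.93; python3 - <<'E'
from fit import *
im,d=read_camera("top"); P=cloud(d,"top"); cv2.imwrite("pics/t11.png",cv2.resize(im,(800,600)))
m=(np.hypot(P[...,0]-.4324,P[...,1]-.18)<.03)&(P[...,2]>.085)&(P[...,2]<.106); print("knob",m.sum(),rect(P[m]))
b,g,r=[im[...,k].astype(int) for k in range(3)]
m=(r>110)&(g<60)&(b<60)&(abs(P[...,0]-.6)<.08)&(abs(P[...,1]+.31)<.06)&(P[...,2]>.086); print("fin",m.sum(),rect(P[m]),P[m][:,2].max())
m=(abs(P[...,0]-.585)<.11)&(abs(P[...,1]+.22)<.1)&(P[...,2]>.046)&(P[...,2]<.068)&~((r>90)&(g<70)); print("rim",rect(P[m]))
y=(r>150)&(g>130)&(b<90)&(P[...,2]>.08)&(P[...,2]<.13)
for k in(0,1): q=P[y&((P[...,0]>.66)==k)]; print("tab",len(q),rect(q),np.median(q[:,2]))
print([(round(q["conf"],2),w(q["point"],"top").round(3).tolist()) for q in spot_point("heel0","top")])
E
```

```text
t 39.12 pos [0.2303 0.5292 0.2063] jaw yaw -0.935 q [ 1.07  0.05  1.6  -0.    1.47  2.01] open 0.0397 F [ 0.1 -0.5  0.1]
  delta cm [  6.97 -12.92  -0.63] turn [-0.02   0.016  0.005] yaw 0.005
knob 218 (array([432. , 181.5]), array([47.9, 14.1]), 36.9)
fin 118 (array([ 592.6, -298.6]), array([13.7, 32.4]), 9.4) 0.09557065677494929
rim (array([ 583.9, -219.3]), array([150.7, 133.2]), 6.9)
tab 290 (array([ 547.2, -206.1]), array([497.5,  39.3]), 80.7) 0.1066111392857241
tab 260 (array([736.4,  35.6]), array([37. , 31.3]), 5.8) 0.10684167927919197
[(0.9, [0.588, -0.255, 0.037]), (0.9, [0.335, -0.211, 0.002]), (0.71, [0.351, -0.11, 0.002]), (0.65, [0.582, -0.207, 0.006])]
```

View pics/t11.png

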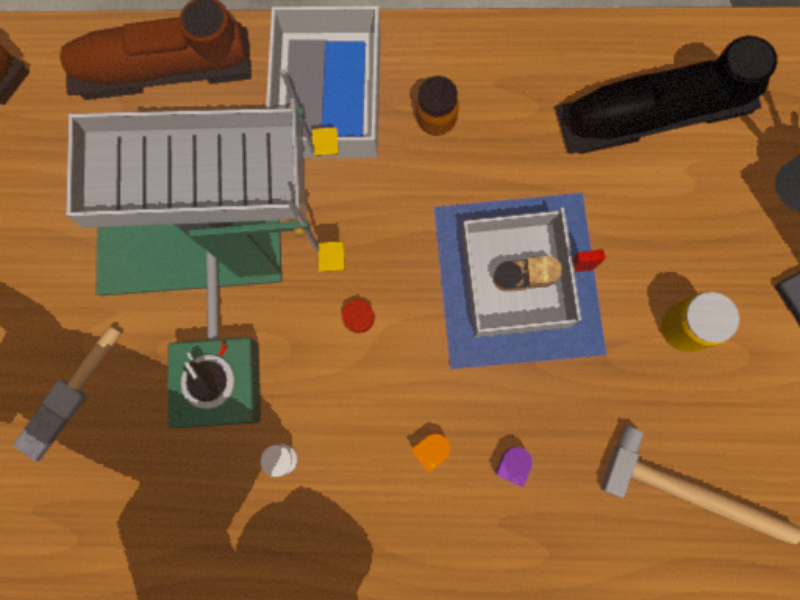

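```bash
python3 -c "
from plant import *
print(close_job())"
```

```text
the job is handed in; nothing more can be done
None
```

The job is done and handed in at about 39 s of the 210 s allowed. No verdict was reported.

- **Heels:** only two were present. I laid both in the chute, leaving the orange and purple look-alikes alone. After the index turn they slid down and queued at the shut gate.
- **Knob:** I turned it about 1.0 rad clockwise to the red index. A picture showed the pointer in line with the mark, to within about 0.05 rad by measurement. I then turned it back to the loading stop, where the bar read 36.9° against 37.3° at the start.
- **Pan:** its rim lifted the gate by the yellow tabs and both heels dropped in. I set it back level, about 3 mm from the mat's middle, with the whole tray on the mat.

The last top view shows both heels in the pan, the tabs at their shut height, and nothing else on the bench visibly moved.

- **Upside-down heel:** one heel lies upside down in the pan; the task sets no rule on how heels lie.
- **Heel grasp:** I took the second heel twice, because the first grip was too high and pulled it about 9 mm aside.
- **Cameras:** the two disagreed by about 3 mm, so I used their average.
- **Faulty tab reading:** in the final check the left tab's outline was spoiled by the similarly yellow tin, but its height matched the starting value.

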